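# Fetch the low jar from behind the reagent bottles for weighing

### The job

The low jar in the grey reagent tray has to be weighed, but three tall bottles (a round amber one, a round white one and a square one) stand close around it. Move the three bottles out and stand them in the empty steel tray, set the jar in the middle of the balance pan and let go, and only then put the bottles back in the reagent tray, each upright on the very spot where it stood before. Do not drop or tip over any of them, and leave the small vial and the porcelain dish in the reagent tray where they are.

Things in the scene. Friction and masses are not known exactly. Their poses are not given: they have to be found in the camera images.
- amber_bottle: Loose round amber glass bottle with a paper band and a black ribbed screw cap, upright, 140 mm tall, about 0.3 kg. Straight body 58 mm in diameter up to 98 mm high, a shoulder up to 109 mm, a neck 29 mm in diameter, and the cap 34 mm in diameter from 116 to 140 mm: good to grip from above. Origin: centre of its underside, z up along the bottle. At the start it stands on one of the three bottle places in the reagent tray; which one varies.
- white_bottle: Loose round white plastic wide-mouth bottle with a white ribbed cap, upright, 126 mm tall, about 0.22 kg. Straight body 58 mm in diameter up to 90 mm high, a shoulder up to 98 mm, and the cap 50 mm in diameter from 102 to 126 mm: good to grip from above. Origin: centre of its underside, z up along the bottle. At the start it stands on one of the three bottle places in the reagent tray.
- square_bottle: Loose clear bottle of square section (52 x 52 mm up to 98 mm high) with a pale filling and a round white ribbed cap, upright, 132 mm tall, about 0.26 kg. Neck 27 mm in diameter, cap 32 mm in diameter from 108 to 132 mm: good to grip from above, at any yaw. Origin: centre of its underside, z up, x and y square to its sides. At the start it stands on one of the three bottle places in the reagent tray. Its yaw does not matter when it is put back.
- low_jar: Loose low round jar of clear glass with a flat steel lid, 44 mm tall, about 0.11 kg: body 47 mm in diameter, lid 48 mm in diameter from 32 to 44 mm. Origin: centre of its underside, z up. It stands in the reagent tray in the midst of the three taller bottles (one in front of it and one on either side, their centres about 70 mm from its own), which leave no room for a gripper until they are moved.
- reagent_tray: Fixed grey plastic tray, 220 mm (its x) x 250 mm (its y), rim 18 mm high, walls and floor 4 mm thick, so that things in it stand 4 mm above the bench. Thin dark rubber rounds mark the places: three of 66 mm diameter for the bottles at (-28, 0), (30, 68) and (30, -68) mm and one of 54 mm for the jar at (40, 0) mm in the tray's frame; the things stand within a few mm of these. Origin: centre of the tray's underside on the bench; x points away from the robot at yaw 0.
- steel_tray: Fixed empty shallow steel tray, 250 mm (its x) x 200 mm (its y), rim 19 mm high, walls and floor 3 mm thick (floor surface 3 mm above the bench): the side area for the three bottles. Origin: centre of its underside on the bench. It is on one side of the reagent tray, left or right, and the balance on the other.
- balance: Fixed white top-pan balance, 185 mm wide, 265 mm deep and 70 mm high, with its display and keys towards the robot and a round steel pan 124 mm in diameter whose top is 88 mm above the bench. The pan does not move. Origin: on the bench directly under the centre of the pan; z up, x away from the robot at yaw 0.
- vial: Loose small amber vial with a black cap, 26 mm in diameter, 60 mm tall, upright in the front left corner of the reagent tray (near (-70, 85) mm in its frame). Not to be moved. Origin: centre of its underside.
- dish: Loose small white porcelain dish, 62 mm in diameter, 22 mm high, in the front right corner of the reagent tray (near (-68, -80) mm in its frame). Not to be moved. Origin: centre of its underside.

How it is judged:
By the outcome, as a careful person would: the job done as asked, in the order asked, and still so for the second after the job is handed in, with the robot touching nothing.
It also fails if it takes over 141 s, if anything falls off the work surface, if the arm or the gripper's body presses on something with over 40 N, if the wrist force passes 120 N, or if a joint passes its speed limit or range.

### The arm

A 6-joint arm with a two-finger parallel gripper is mounted at the origin on the work surface. World frame = base frame: x ahead of the robot, y to its left, z up, the work surface at z = 0. Lengths are in m, angles in rad, forces in N, time in s.
With the tool pointing down it reaches from about 0.325 to 0.9 m from the base axis. Payload 6.1 kg.
Tool frame: the origin (TCP) lies midway between the tips of the shut fingers; the grasp point (between the pads) lies 19 mm behind it (r.tcp_to_grasp is the distance from the TCP to the grasp point, in m); x points along the fingers, y is the direction in which the jaws open and shut, and the axes are right-handed (so a half turn about x gives the same grasp; the last joint's range is limited). The gripper opens to 85 mm and grips with 20 to 120 N. Pads are 22 mm wide; open, the fingers measure 114 mm over their backs; the gripper's body (76 mm by 85 mm) begins 54 mm behind the grasp point. The pads swing forward as they close: fully open they stand 13 mm farther back than shut.
Start: joints at [1.036, 0.22, 1.526, -0, 1.395, -0.126], TCP at [0.248, 0.573, 0.201] pointing down, gripper open.
Joint ranges: [-2.98, 2.98], [-0.91, 2.08], [0.09, 2.57], [-1.24, 4.39], [0.2, 2.65], [-2.68, 2.68]. Speed limits (rad/s): [2.57, 2.57, 3.01, 3.14, 3.14, 3.14].

### API

Orientations are given as a rotation vector (axis times angle).
In Python, from rig import r, eyes gives the robot as it stands. The module is installed in compiled form; this text tells all that it offers.
- The arm moves only by the tool move_arm, never from a script. Its arguments are lists of equal length, an entry for each row: "delta_pos": the shift along the world's x, y, z in units of 40 mm (1.0 is 40 mm), a list of three; "turn": the turn about the world's z in units of 5 degrees (1.0 is 5 degrees); "hand": the gripper's target within -1 to 1 (fully open at 1, half-way at 0, shut at -1). A call has exactly 8 rows; each row shifts and turns the commanded pose from where the row before left it; what a row does not reach is not made up. A row lasts 1/12 s, in which the tool goes at most 41.7 mm and 7.16 degrees, less where a joint would pass 70% of its speed; a pose out of reach is approached as far as the arm can. A call is refused whole if a number of a shift passes 1 or a number of a turn 1, either way. A call with a gripper value outside its range is refused whole. The fingers move at their own pace and stop on an object; "newtons" is the grip in N (left out, the last holds). Time passes only in rows, so rows that do not move let the fingers close, or fill a call up. It gives the time, the measured TCP pose, the force and the opening at its end, in the units of the state.
- r.sense(): the state, without advancing time (a new reading comes with each control period).
- eyes.capture(name): name is "scene" or "side" or "wrist"; returns (picture, depth): 420x560x3 uint8, red, green, blue; 420x560 float32, m along the optical axis (not along the pixel's ray), 0 where there is no reading.
- eyes.camera_model(name): a dict with "fx", "fy", "cx", "cy" (pixels), "k1" (the pictures are not rectified: a ray, as slopes to the right and down, at radius r is drawn at 1 + k1 r^2 times it, then the intrinsics apply), "R" (3x3) and "t" (3): a world point X has camera coordinates R X + t. Camera axes: x right, y down, z forward; pixel columns grow to the right and rows downward; lengths in m; the calibration is good to about 2 mm. A picture is of the moment at which its call begins: read the wrist's pose just before it. camera_model takes no time and is no camera call; for the wrist camera it gives the pose at the moment of the call.
- r.hand_in(): hands the job in, once; it reports no verdict.
The state is a dict: "time_s": time; "joint_pos": joint angles; "joint_velocities": joint speeds; "tau": joint torques, N m; "ee_pos": TCP position; "eef_rot": TCP orientation; "wrist_force": force on the tool from outside, world axes, zero at the start; "ft_torque": the same for the moment, N m; "grip_width": opening from 0.0 (shut) to 1.0 (fully open).
Only numpy, scipy, OpenCV 4.12 (cv2) and the standard library are available. Lean on these libraries where they do the work, as an engineer would, in place of code of your own. Each camera call takes 0.05 s, during which the arm holds its last target.

## Working session

There is one attempt and no reset: what is moved stays moved. The work goes in short steps, Python scripts to look and compute and a tool call to move; the robot and the scene stay as the last step left them, time stands still between calls to the robot, and variables do not carry over. Pictures are saved under pics/ and viewed, and the job is handed in when it is done.

Besides the shell and the picture viewer there is one more tool, called in YAML: its name, and indented under it one key for each argument. move_arm: Moves the arm, as the interface text tells. Its arguments: {"type":"object","properties":{"delta_pos":{"type":"array"},"turn":{"type":"array"},"hand":{"type":"array"},"newtons":{"type":"number"}},"required":["delta_pos","turn","hand"]}

```bash
mkdir -p pics; cat > h.py <<'E'
import numpy as np,cv2
from rig import r,eyes
def cap(n,f):
    m=eyes.camera_model(n); p,d=eyes.capture(n)
    cv2.imwrite('pics/'+f+'.png',p[:,:,::-1]); np.savez('pics/'+f+'.npz',p=p,d=d,**{k:np.array(v) for k,v in m.items()})
    return p,d,m
def load(f):
    z=np.load('pics/'+f+'.npz'); return z['p'],z['d'],{k:z[k] for k in ['fx','fy','cx','cy','k1','R','t']}
def ray(m,u,v):
    K=np.array([[m['fx'],0,m['cx']],[0,m['fy'],m['cy']],[0,0,1.]],float)
    a=(np.array(u,float)-m['cx'])/m['fx'];b=(np.array(v,float)-m['cy'])/m['fy']
    x,y=a.copy(),b.copy()
    for _ in range(30):
        s=1+m['k1']*(x*x+y*y); x,y=a/s,b/s
    return np.stack([x,y,np.ones_like(x)],-1)
def cloud(d,m):
    v,u=np.mgrid[:d.shape[0],:d.shape[1]]
    c=ray(m,u,v)*d[...,None]
    return (c-np.array(m['t']))@np.array(m['R'])
def atz(m,u,v,z):
    R=np.array(m['R']);t=np.array(m['t']);w=ray(m,u,v)@R;o=-R.T@t
    return o+w*((z-o[2])/w[...,2:3])
def proj(m,X):
    c=np.atleast_2d(X)@np.array(m['R']).T+np.array(m['t']);x=c[:,0]/c[:,2];y=c[:,1]/c[:,2];s=1+m['k1']*(x*x+y*y)
    return np.stack([m['fx']*x*s+m['cx'],m['fy']*y*s+m['cy']],-1)
E
python3 - <<'E'
from h import *
print(r.sense(), r.tcp_to_grasp)
for n in ['scene','side','wrist']:
    p,d,m=cap(n,n+'0'); print(n,-np.array(m['R']).T@m['t'],m)
E
```

```text
{'time_s': 0.0, 'joint_pos': array([ 1.03589372e+00,  2.21205355e-01,  1.52762576e+00,  1.25086123e-05,
        1.39472920e+00, -1.26120855e-01]), 'joint_velocities': array([ 9.84271513e-06, -1.91426314e-03,  3.95671867e-04,  5.13097555e-04,
       -3.48638320e-04, -1.23448916e-03]), 'tau': array([ 9.68769345e-04, -4.96893775e+01, -3.89399350e+01, -6.93719335e-05,
        1.10182413e-02, -1.18963152e-05]), 'ee_pos': array([0.24809523, 0.57291062, 0.19990444]), 'eef_rot': array([ 0.31921481,  1.54755979, -0.32214902]), 'wrist_force': array([ 0.6615656 , -0.28542668,  0.05218137]), 'ft_torque': array([-0.01317606,  0.00901232, -0.03480273]), 'grip_width': 0.9995160773806185} 0.0187
scene [1.26040032 0.57350522 0.63660142] {'fx': 419.30340410120743, 'fy': 419.30340410120743, 'cx': 277.34584598744294, 'cy': 207.5603698744773, 'k1': -0.08251087417294056, 'R': array([[-0.62131415,  0.78342636,  0.01455518],
       [ 0.42597241,  0.35330152, -0.83290188],
       [-0.65765966, -0.51129362, -0.55322925]]), 't': array([ 0.32453961, -0.20928952,  1.47433053])}
side [ 0.08029008 -0.94259395  0.70896396] {'fx': 520.1405484789271, 'fy': 520.1405484789271, 'cx': 278.9312561475022, 'cy': 213.38727804022182, 'k1': 0.016498753330708056, 'R': array([[ 0.89593982, -0.4440796 ,  0.00922712],
       [-0.22889084, -0.47939572, -0.84722413],
       [ 0.3806584 ,  0.75694983, -0.53115547]]), 't': array([-0.49706353,  0.16715352,  1.05950333])}
wrist [0.18392554 0.59987267 0.37396364] {'fx': 373.5501678107825, 'fy': 373.5501678107825, 'cx': 282.216051332425, 'cy': 212.00181689839502, 'k1': -0.0776334348192882, 'R': array([[ 0.39791725,  0.91741701, -0.00280806],
       [ 0.88186187, -0.3816482 ,  0.27688317],
       [ 0.25294564, -0.11265291, -0.96089949]]), 't': array([-0.62247042, -0.03680083,  0.38039571])}
```

View pics/scene0.png

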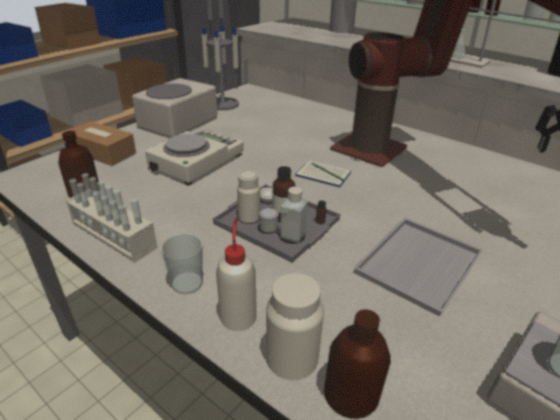

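View pics/side0.png

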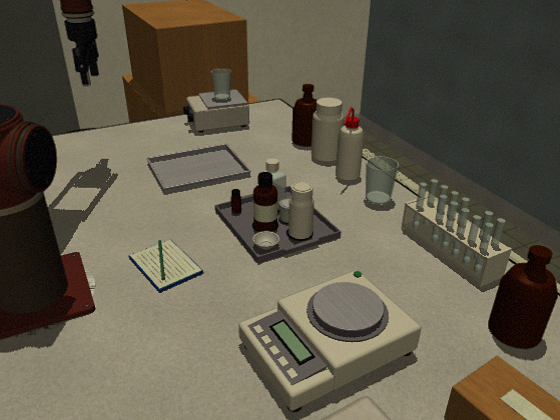

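View pics/wrist0.png

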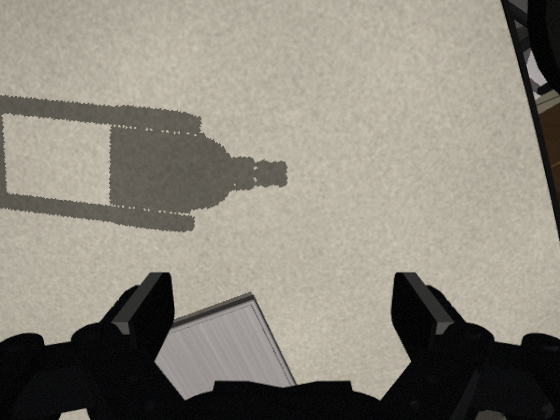

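Amber stands at the front place (side px 265,205), white on the right (300,210), square on the left (272,175). The balance is on the right and the steel tray on the left. Next I measure them from the clouds.

```bash
cat > meas.py <<'E'
from h import *
def fitc(P,z0,z1,c,rad,rr=None):
    s=P[(P[:,2]>z0)&(P[:,2]<z1)&(np.hypot(P[:,0]-c[0],P[:,1]-c[1])<rad)]
    return s
def circ(s,R):
    from scipy.optimize import least_squares
    f=lambda q:np.hypot(s[:,0]-q[0],s[:,1]-q[1])-R
    q=least_squares(f,s[:,:2].mean(0),loss='soft_l1',f_scale=0.001); return q.x,np.median(abs(f(q.x)))
E
python3 - <<'E'
from meas import *
Ps=[]
for n in ['scene0','side0']:
    p,d,m=load(n); P=cloud(d,m); P=P[d>0]; Ps.append(P)
    b=P[(abs(P[:,2])<.01)&(P[:,0]>.3)&(P[:,0]<.8)&(abs(P[:,1])<.4)]
    print(n,'bench z',np.median(b[:,2]),len(P))
    H=P[(P[:,0]>.2)&(P[:,0]<1.0)&(abs(P[:,1])<.6)&(P[:,2]>-.02)&(P[:,2]<.2)]
    S=1000; im=np.zeros((800,1200,3),np.uint8); 
    for x,y,z in H[np.argsort(H[:,2])]:
        u=int((.6-y)*1000);v=int((1.0-x)*1000); cv2.circle(im,(u,v),2,tuple(int(a) for a in cv2.applyColorMap(np.uint8([[min(255,max(0,(z+.02)*1400))]]),cv2.COLORMAP_JET)[0,0]),-1)
    for k in range(0,12): cv2.line(im,(k*100,0),(k*100,800),(90,90,90),1)
    for k in range(0,8): cv2.line(im,(0,k*100),(1200,k*100),(90,90,90),1)
    cv2.imwrite('pics/top_'+n+'.png',cv2.resize(im,(780,520)))
E
```

```text
scene0 bench z 0.0011420579543341624 234295
side0 bench z 0.0024306908557876995 234306
```

View pics/top_scene0.png

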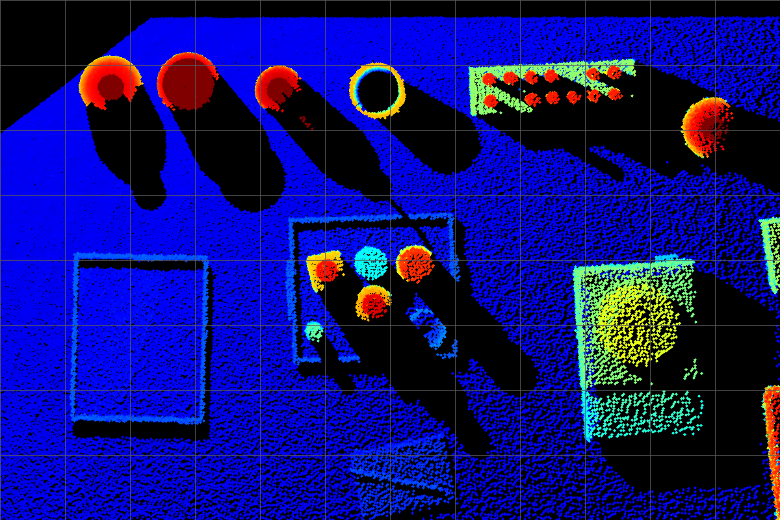

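View pics/top_side0.png

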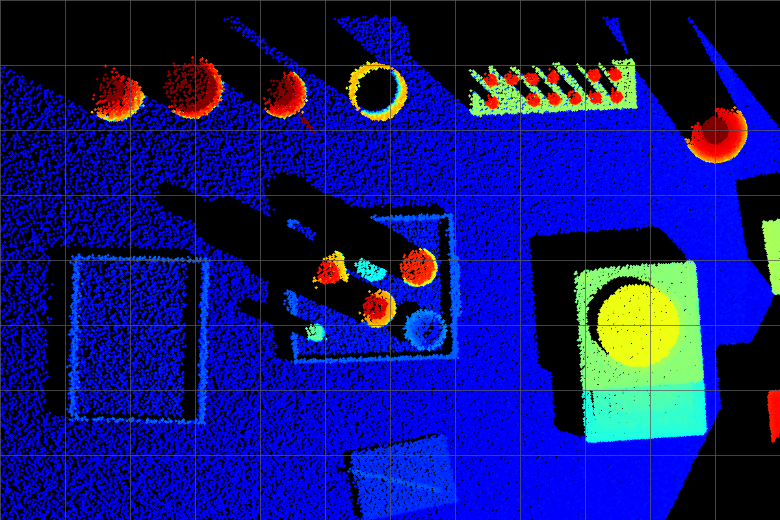

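```bash
python3 - <<'E'
from meas import *
A={'amber':((.531,.023),.140,.017,.116),'white':((.59,-.041),.126,.025,.102),'square':((.585,.1),.132,.016,.108),'jar':((.595,.03),.044,.024,.032),'pan':((.5,-.381),.084,.062,.080)}
for n in ['scene0','side0']:
    p,d,m=load(n); P=cloud(d,m)[d>0]
    for k,(c,h,R,z0) in A.items():
        z=h+.004
        near=P[(np.hypot(P[:,0]-c[0],P[:,1]-c[1])<R+.02)]
        top=near[abs(near[:,2]-z)<.006]
        # silhouette: hull of top points -> min enclosing circle
        (cx,cy),rr=cv2.minEnclosingCircle(np.float32(top[:,:2]*1000))
        side=near[(near[:,2]>z0+.004)&(near[:,2]<z-.003)]
        q,e=circ(side,R) if len(side)>10 else ([0,0],0)
        print(n,k,'z',np.round(np.percentile(top[:,2],[10,50,90])*1000,1),len(top),'mec',round(cx,1),round(cy,1),round(rr,1),'mean',np.round(top[:,:2].mean(0)*1000,1),'sidefit',np.round(np.array(q)*1000,1),len(side),round(e*1000,2))
    for nm,c,sz in [('steel',(.48,.385),(.25,.2)),('reag',(.57,.02),(.22,.25))]:
        s=P[(P[:,2]>.013)&(P[:,2]<.024)&(abs(P[:,0]-c[0])<.15)&(abs(P[:,1]-c[1])<.16)]
        print(nm,cv2.minAreaRect(np.float32(s[:,:2]*1000)),len(s))
E
for n in scene side; do python3 - $n <<'E'
import cv2,sys
n=sys.argv[1];i=cv2.imread(f'pics/{n}0.png')
c=i[150:270,200:350] if n=='scene' else i[140:270,200:350]
cv2.imwrite(f'pics/{n}0c.png',cv2.resize(c,None,fx=5,fy=4.6 if n=='side' else 5,interpolation=cv2.INTER_CUBIC))
E
done
```

```text
scene0 amber z [140.9 144.1 145.4] 96 mec 529.0 23.4 18.1 mean [531.6  26.1] sidefit [527.8  23. ] 90 0.81
scene0 white z [126.5 131.  132.7] 199 mec 592.8 -39.5 27.0 mean [595.6 -37.2] sidefit [590.1 -41.7] 148 0.82
scene0 square z [132.3 136.1 137.6] 103 mec 583.7 96.4 16.5 mean [585.   98.1] sidefit [581.   95.7] 104 0.68
scene0 jar z [44.2 48.8 50.7] 243 mec 587.1 20.5 36.7 mean [592.9  28.4] sidefit [592.2  27.3] 81 1.65
scene0 pan z [87.2 89.7 91.5] 530 mec 500.5 -380.9 64.6 mean [ 502.8 -378.1] sidefit [0 0] 3 0
steel ((479.9625244140625, 385.6575012207031), (206.76019287109375, 259.06591796875), 88.55274200439453) 927
reag ((556.3353881835938, 25.958648681640625), (224.45608520507812, 265.6916809082031), 2.2771174907684326) 1006
side0 amber z [141.2 145.3 147.1] 115 mec 527.9 22.6 19.0 mean [526.3  20.5] sidefit [528.6  25.5] 99 1.0
side0 white z [127.3 132.2 133.8] 240 mec 589.4 -41.7 26.1 mean [587.5 -45. ] sidefit [590.8 -38.7] 166 0.97
side0 square z [132.2 136.9 138.9] 94 mec 580.5 94.3 17.6 mean [578.5  92.8] sidefit [581.6  97.9] 89 0.86
side0 jar z [45.5 50.  52.3] 118 mec 588.5 41.0 34.3 mean [583.4  34.1] sidefit [588.4  37.9] 38 4.49
side0 pan z [88.7 90.2 91.6] 2744 mec 499.4 -382.2 63.4 mean [ 497.3 -384.8] sidefit [0 0] 1 0
steel ((478.4851989746094, 387.31976318359375), (215.5318603515625, 256.4117736816406), 88.47941589355469) 619
reag ((556.052978515625, 27.815650939941406), (223.925048828125, 271.99835205078125), 2.216417074203491) 1201
```

View pics/scene0c.png

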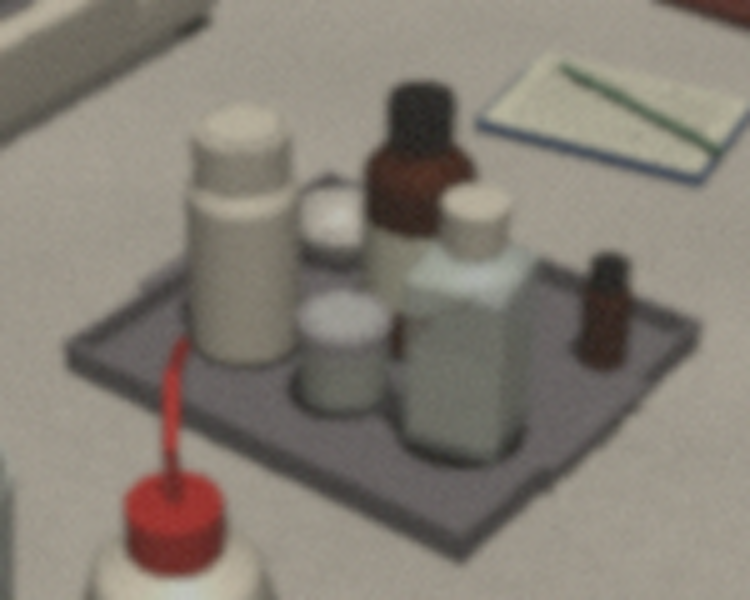

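```bash
python3 - <<'E'
from h import *
from scipy.spatial.transform import Rotation as Ro
s=r.sense();M=Ro.from_rotvec(s['eef_rot']).as_matrix();print(M.round(3)); yax=M[:,1];print('jaw yaw',np.degrees(np.arctan2(yax[1],yax[0])))
print(s['ee_pos'])
E
```

```text
[[-0.001  0.397  0.918]
 [-0.001  0.918 -0.397]
 [-1.    -0.001 -0.   ]]
jaw yaw 66.57864288994665
[0.24817836 0.57305993 0.20015645]
```

move_arm:
  delta_pos:
    - [0.2,-0.35,0.05]
    - [0.35,-0.65,0.1]
    - [0.4,-0.8,0.1]
    - [0.4,-0.8,0.1]
    - [0.4,-0.8,0.1]
    - [0.4,-0.8,0.1]
    - [0.4,-0.8,0.1]
    - [0.4,-0.8,0.1]
  turn: [0.2,0.3,0.3,0.3,0.3,0.3,0.3,0.3]
  hand: [1,1,1,1,1,1,1,1]
  newtons: 40

```text
time_s: 0.82
ee_pos: [0.3667, 0.3398, 0.231]
eef_rot: [0.162, 1.565, -0.162]
wrist_force: [0.0, -0.2, 0.2]
grip_width: 1.001
```

move_arm:
  delta_pos:
    - [0.4,-0.8,0.1]
    - [0.4,-0.8,0.1]
    - [0.4,-0.8,0.1]
    - [0.4,-0.8,0.1]
    - [0.4,-0.8,0.1]
    - [0.4,-0.8,0]
    - [0.4,-0.8,0]
    - [0.4,-0.8,0]
  turn: [0.3,0.3,0.3,0.3,0.3,0.3,0.3,0.28]
  hand: [1,1,1,1,1,1,1,1]

```text
time_s: 1.48
ee_pos: [0.4948, 0.0838, 0.251]
eef_rot: [-0.001, 1.571, 0.001]
wrist_force: [0.0, 1.4, -0.2]
grip_width: 0.998
```

move_arm:
  delta_pos:
    - [0.4,-0.8,0]
    - [0.4,-0.57,0]
    - [0.1,-0.2,0]
    - [0,0,0]
    - [0,0,0]
    - [0,0,0]
    - [0,0,0]
    - [0,0,0]
  turn: [0,0,0,0,0,0,0,0]
  hand: [1,1,1,1,1,1,1,1]

```text
time_s: 2.15
ee_pos: [0.53, 0.024, 0.2512]
eef_rot: [-0.001, 1.571, 0.001]
wrist_force: [-0.1, -0.5, 0.2]
grip_width: 1.001
```

```bash
python3 - <<'E'
from h import *
print(r.sense()['ee_pos'],r.sense()['joint_pos'].round(3))
p,d,m=cap('wrist','w1'); print(m['R'].round(3),-m['R'].T@m['t'])
cv2.imwrite('pics/w1b.png',cv2.resize(p[:,:,::-1],(784,588)))
P=cloud(d,m)[d>0]
A={'amber':((.5285,.0235),.140,.017),'white':((.5905,-.0405),.126,.025),'square':((.582,.0963),.132,.016),'jar':((.593,.028),.044,.024)}
for k,(c,h,R) in A.items():
    t=P[(abs(P[:,2]-h-.004)<.006)&(np.hypot(P[:,0]-c[0],P[:,1]-c[1])<R+.01)]
    if len(t)>5:
        print(k,len(t),np.median(t[:,2]),t[:,:2].mean(0).round(4),cv2.minEnclosingCircle(np.float32(t[:,:2]*1000)), 'proj',proj(m,[c[0],c[1],h+.004]))
E
```

```text
[0.53001492 0.02399882 0.25116727] [-0.104 -0.037  1.708  0.     1.47  -1.676]
[[-0.001  1.    -0.001]
 [ 0.961  0.001  0.277]
 [ 0.277 -0.001 -0.961]] [0.4598357  0.02254637 0.42509692]
amber 1488 0.14507575558156144 [0.5279 0.0233] ((528.9415283203125, 23.396108627319336), 17.376792907714844) proj [[283.69693458 196.70478775]]
white 2554 0.13149993482105043 [ 0.5883 -0.0408] ((590.2036743164062, -41.509063720703125), 25.567180633544922) proj [[209.06193294 262.91617824]]
square 1150 0.1367187221358433 [0.58   0.0944] ((581.0897827148438, 94.90724182128906), 16.35352897644043) proj [[370.32879918 256.64650115]]
jar 1421 0.04921334422295149 [0.5938 0.0282] ((593.841064453125, 28.145374298095703), 23.933910369873047) proj [[287.52020128 234.04559194]]
```

View pics/w1b.png

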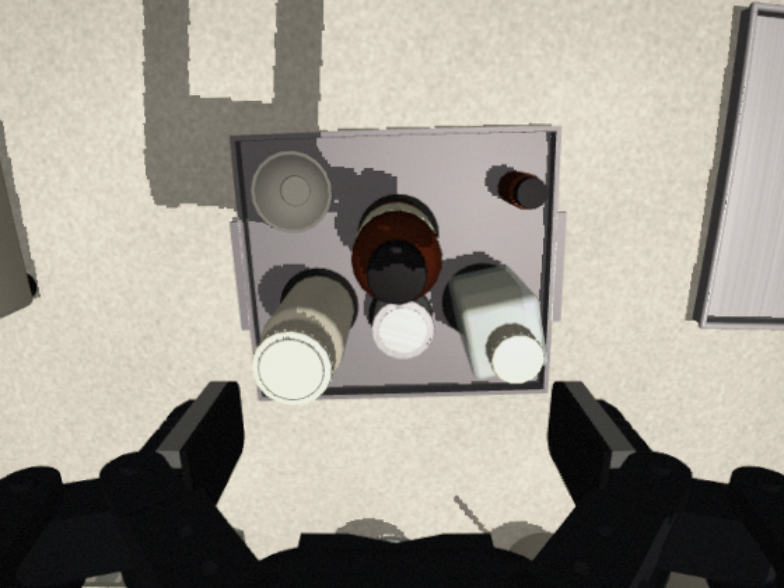

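The wrist view agrees with the other cameras to about 1.5 mm: the amber cap is at about (397,272) of the enlarged view, white (292,368), square (516,357) and jar (403,328). I descend on amber.

move_arm:
  delta_pos:
    - [-0.03,-0.015,-0.3]
    - [0,0,-0.6]
    - [0,0,-0.7]
    - [0,0,-0.7]
    - [0,0,-0.6]
    - [0,0,-0.4]
    - [0,0,-0.15]
    - [0,0,0]
  turn: [0,0,0,0,0,0,0,0]
  hand: [1,1,1,1,1,1,1,0.6]
  newtons: 50

```text
time_s: 2.87
ee_pos: [0.5273, 0.0225, 0.1106]
eef_rot: [0.0, 1.575, 0.0]
wrist_force: [0.4, 1.0, 0.4]
grip_width: 0.881
```

move_arm:
  delta_pos:
    - [0,0,0]
    - [0,0,0]
    - [0,0,0]
    - [0,0,0]
    - [0,0,0]
    - [0,0,0]
    - [0,0,0]
    - [0,0,0]
  turn: [0,0,0,0,0,0,0,0]
  hand: [0.3,0.1,0,-0.1,-0.3,-0.5,-0.8,-1]

```text
time_s: 3.53
ee_pos: [0.5319, 0.0228, 0.1163]
eef_rot: [0.001, 1.565, 0.001]
wrist_force: [-0.5, 2.6, 10.6]
grip_width: 0.006
```

Grip width ≈0, so the grasp missed. I check the pictures.

```bash
python3 - <<'E'
from h import *
print(r.sense())
p,d,m=cap('side','s2');q,_,_=cap('wrist','w2')
cv2.imwrite('pics/s2b.png',cv2.resize(p[60:280,180:400,::-1],(560,560)));cv2.imwrite('pics/w2b.png',q[:,:,::-1])
E
```

```text
{'time_s': 3.5333, 'joint_pos': array([-0.10664619,  0.07244836,  1.85671816,  0.00191511,  1.20656373,
       -1.67760819]), 'joint_velocities': array([ 0.00049381, -0.00294447, -0.00512519, -0.00533161, -0.0026436 ,
        0.00020452]), 'tau': array([-1.57343477e+00, -3.27848804e+01, -2.97745281e+01, -9.23275631e-01,
       -2.25635385e-01, -4.14837981e-03]), 'ee_pos': array([0.53189913, 0.0227635 , 0.11625119]), 'eef_rot': array([1.30903013e-03, 1.56477622e+00, 5.06536817e-04]), 'wrist_force': array([-0.45145956,  2.61435126, 10.61055001]), 'ft_torque': array([ 0.52085606,  0.13567187, -0.02123564]), 'grip_width': 0.005840405546759937}
```

View pics/s2b.png

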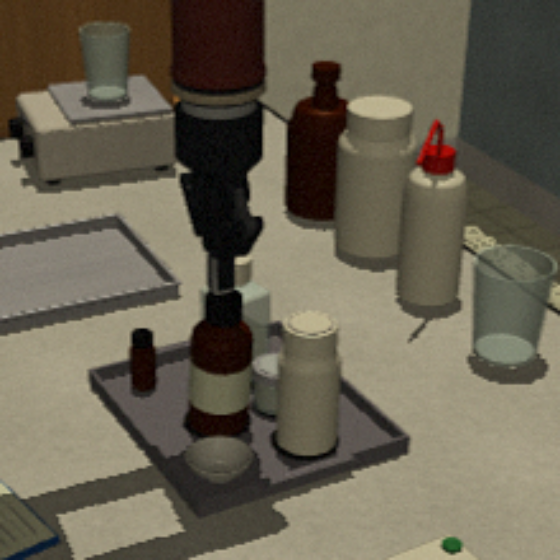

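View pics/w2b.png

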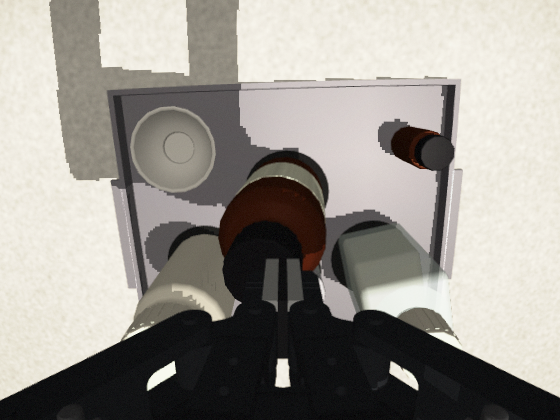

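```bash
python3 - <<'E'
from h import *
for n in ['s2','w2']:
    p,d,m=load(n); e=[.5319,.0228,.1163]
    print(n,proj(m,[e,[e[0],e[1],.145],[.5289,.0234,.144],[.56,.0228,.1163]]))
    P=cloud(d,m)
    if n=='w2':
        for (u,v) in [(270,290),(295,290),(275,265),(290,265),(255,260),(282,300),(250,280),(310,262)]: print(u,v,P[v,u].round(4),d[v,u])
    else:
        for (x,y) in [(218,262),(212,275),(225,285),(222,300),(218,312),(240,262)]:
            u=180+x*220/560;v=60+y*220/560;print(x,y,P[int(v),int(u)].round(4))
cv2.imwrite('pics/w2c.png',cv2.resize(cv2.imread('pics/w2.png')[200:400,180:400],None,fx=3.6,fy=3)*1)
i=cv2.imread('pics/s2.png')[150:230,230:310];cv2.imwrite('pics/s2c.png',cv2.resize(i,None,fx=7,fy=7,interpolation=2))
E
```

```text
s2 [[266.29936735 186.01890239]
 [266.25322277 175.14956129]
 [264.96912226 175.68391222]
 [277.07230148 183.53317358]]
218 262 [0.524  0.0123 0.1852]
212 275 [0.5205 0.0157 0.1693]
225 285 [0.5304 0.0101 0.1621]
222 300 [0.5272 0.0087 0.148 ]
218 312 [0.5185 0.001  0.1409]
240 262 [0.5841 0.0891 0.1378]
w2 [[285.53241327 250.5599794 ]
 [286.08382216 276.17360508]
 [287.48377356 268.75366155]
 [285.43078277 300.40335694]]
270 290 [0.5206 0.0171 0.1782] 0.12395654
295 290 [0.5207 0.0254 0.1781] 0.124148294
275 265 [0.5207 0.0184 0.1583] 0.14311638
290 265 [0.5203 0.0241 0.159 ] 0.14228392
255 260 [0.5239 0.0098 0.146 ] 0.1557689
282 300 [0.5202 0.0211 0.1856] 0.11670331
250 280 [0.5245 0.0091 0.1633] 0.13931821
310 262 [0.5396 0.0354 0.113 ] 0.19191809
```

View pics/s2c.png

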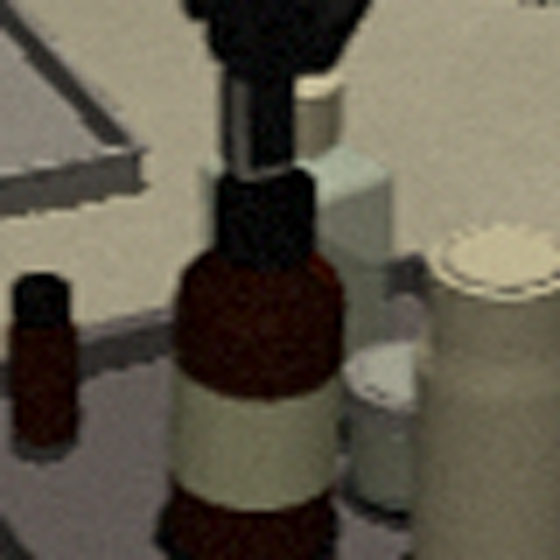

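View pics/w2c.png

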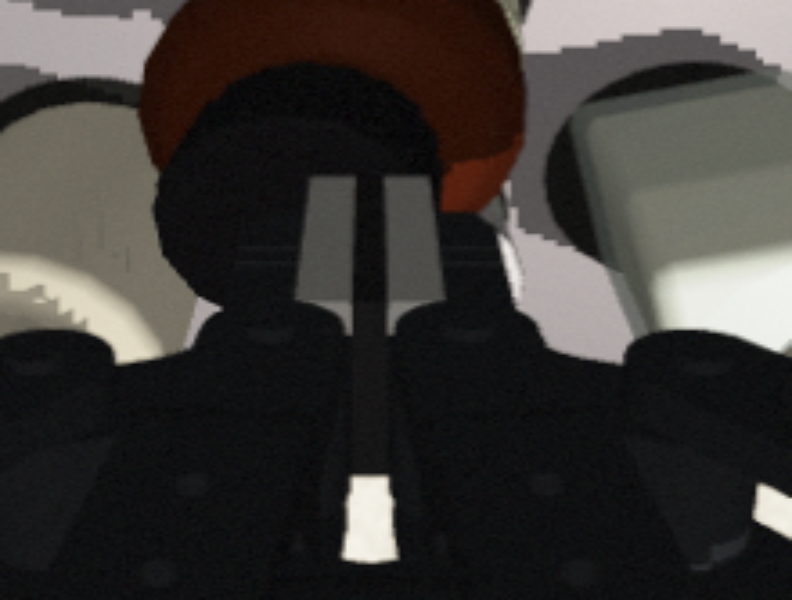

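The fingers closed on top of the cap: the tips are at about z=0.15 where the TCP reads 0.116. I lift and measure where the tips really are relative to the reported TCP.

move_arm:
  delta_pos:
    - [0,0,0.3]
    - [0,0,0.7]
    - [0,0,0.8]
    - [0,0,0.7]
    - [0,0,0.5]
    - [0,0,0.2]
    - [0,0,0]
    - [0,0,0]
  turn: [0,0,0,0,0,0,0,0]
  hand: [-1,-1,-1,-1,-1,-1,-1,-1]

```text
time_s: 4.3
ee_pos: [0.529, 0.022, 0.2404]
eef_rot: [0.0, 1.571, -0.0]
wrist_force: [-0.7, -0.6, -0.7]
grip_width: 0.001
```

```bash
python3 - <<'E'
from h import *
s=r.sense();e=s['ee_pos'];print(e,s['grip_width'],s['wrist_force'])
p,d,m=cap('wrist','w3');P=cloud(d,m)
cv2.imwrite('pics/w3b.png',cv2.resize(p[180:420,130:430,::-1],(750,600)))
for v in range(246,330,6): print(v,P[v,272].round(4),P[v,294].round(4))
Q=P[d>0]
A={'amber':((.5285,.0235),.140,.017),'white':((.5905,-.0405),.126,.025),'square':((.582,.0963),.132,.016)}
for k,(c,h,R) in A.items():
    t=Q[(abs(Q[:,2]-h-.004)<.006)&(np.hypot(Q[:,0]-c[0],Q[:,1]-c[1])<R+.01)]
    if len(t)>5: print(k,len(t),np.median(t[:,2]),t[:,:2].mean(0).round(4),cv2.minEnclosingCircle(np.float32(t[:,:2]*1000)))
p,d,m=cap('side','s3');P=cloud(d,m)[d>0]
print('proj side',proj(m,[e,e+[0,0,.03]]))
t=P[(np.hypot(P[:,0]-e[0],P[:,1]-e[1])<.025)&(P[:,2]>.15)]
print(np.histogram(t[:,2],bins=np.arange(.15,.33,.01)))
cv2.imwrite('pics/s3b.png',cv2.resize(p[60:280,180:400,::-1],(590,590)))
E
```

```text
[0.52895096 0.02204298 0.2404353 ] 0.0014061329235713022 [-0.65773365 -0.5905736  -0.7002288 ]
246 [0.6005 0.0096 0.0499] [0.6009 0.0326 0.0491]
252 [0.6075 0.0095 0.0493] [0.6077 0.0326 0.0489]
258 [0.5177 0.0165 0.2763] [0.518  0.0253 0.2755]
264 [0.518  0.0167 0.2815] [0.5183 0.0252 0.2809]
270 [0.5182 0.0168 0.2864] [0.5178 0.025  0.2872]
276 [0.5181 0.0169 0.2917] [0.5179 0.0248 0.2921]
282 [0.518  0.0171 0.2968] [0.5178 0.0247 0.2972]
288 [0.5181 0.0172 0.301 ] [0.5179 0.0246 0.3013]
294 [0.5176 0.0173 0.3061] [0.5183 0.0245 0.3048]
300 [0.5183 0.0174 0.3087] [0.5184 0.0244 0.3085]
306 [0.5171 0.0176 0.3145] [0.5172 0.0242 0.3144]
312 [0.517  0.0177 0.3181] [0.5168 0.0241 0.3184]
318 [0.5167 0.0178 0.3217] [0.5169 0.024  0.3215]
324 [0.517  0.0178 0.3243] [0.5177 0.0239 0.3233]
amber 1601 0.1451559934256915 [0.5274 0.0227] ((528.2693481445312, 22.656339645385742), 17.23240852355957)
white 2689 0.1315120593052741 [ 0.5882 -0.0406] ((590.2691040039062, -41.512271881103516), 25.653715133666992)
square 1231 0.13674772526793028 [0.5801 0.0945] ((581.527587890625, 95.12212371826172), 16.520790100097656)
proj side [[265.02705506 137.27730419]
 [264.95689586 124.53293506]]
(array([ 0,  0,  0,  0,  0,  0,  0,  0,  0,  0,  0,  0, 30, 54, 51, 53, 29]), array([0.15, 0.16, 0.17, 0.18, 0.19, 0.2 , 0.21, 0.22, 0.23, 0.24, 0.25,
       0.26, 0.27, 0.28, 0.29, 0.3 , 0.31, 0.32]))
```

View pics/s3b.png

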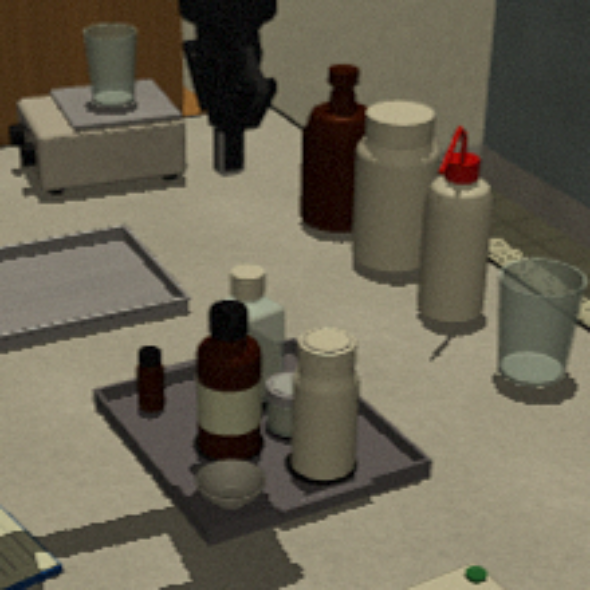

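View pics/w3b.png

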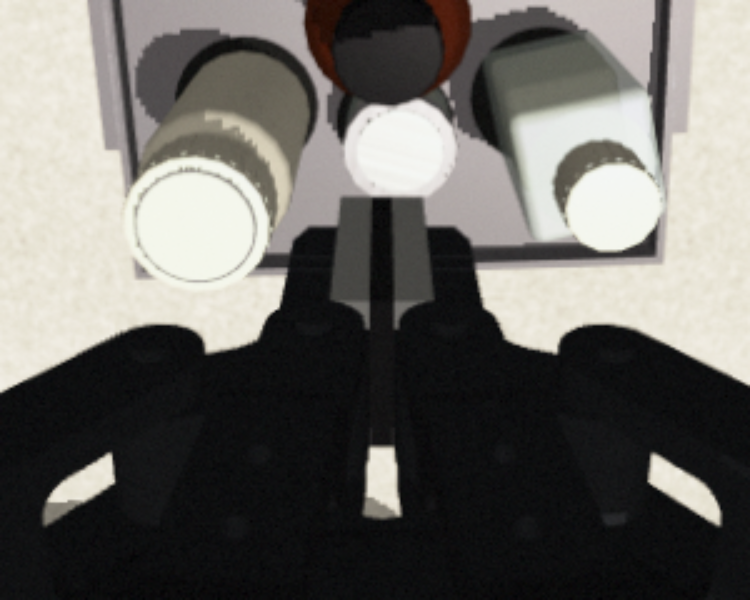

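Both cameras put the shut tips about 34 mm above the reported TCP (0.274 against 0.240). x and y agree. Amber still stands in place. From here on real tip z = ee_z + 0.034. I retry amber with ee_z about 0.079.

move_arm:
  delta_pos:
    - [0,0.03,0]
    - [0,0,0]
    - [0,0,0]
    - [0,0,0]
    - [0,0,-0.2]
    - [0,0,-0.4]
    - [0,0,-0.5]
    - [0,0,-0.6]
  turn: [0,0,0,0,0,0,0,0]
  hand: [1,1,1,1,1,1,1,1]
  newtons: 50

```text
time_s: 5.07
ee_pos: [0.5301, 0.0232, 0.173]
eef_rot: [0.0, 1.568, -0.0]
wrist_force: [-0.1, 0.6, -0.7]
grip_width: 1.0
```

move_arm:
  delta_pos:
    - [0,0,-0.6]
    - [0,0,-0.6]
    - [0,0,-0.5]
    - [0,0,-0.4]
    - [0,0,-0.2]
    - [0,0,-0.03]
    - [0,0,0]
    - [0,0,0]
  turn: [0,0,0,0,0,0,0,0]
  hand: [1,1,1,1,1,1,1,1]

```text
time_s: 5.73
ee_pos: [0.5301, 0.0232, 0.0809]
eef_rot: [0.0, 1.569, -0.0]
wrist_force: [-0.4, -0.3, 0.3]
grip_width: 0.999
```

```bash
python3 - <<'E'
from h import *
s=r.sense();e=s['ee_pos'];print(e,s['grip_width'],s['wrist_force'])
p,d,m=cap('wrist','w4');P=cloud(d,m)
cv2.imwrite('pics/w4.png',p[:,:,::-1])
E
```

```text
[0.53010895 0.0232103  0.08085089] 0.9992811033728423 [-0.41427348 -0.33304349  0.28733729]
```

View pics/w4.png

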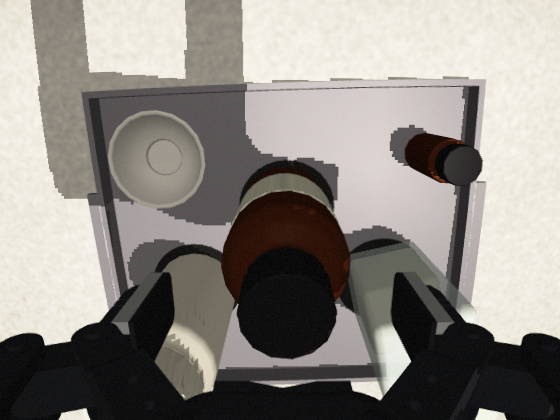

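The cap, at (286,305), is now well between the pads. I close.

move_arm:
  delta_pos:
    - [0,0,0]
    - [0,0,0]
    - [0,0,0]
    - [0,0,0]
    - [0,0,0]
    - [0,0,0]
    - [0,0,0]
    - [0,0,0]
  turn: [0,0,0,0,0,0,0,0]
  hand: [0.5,0.2,0,-0.1,-0.3,-0.6,-1,-1]

```text
time_s: 6.45
ee_pos: [0.5296, 0.0234, 0.0803]
eef_rot: [0.0, 1.57, -0.0]
wrist_force: [-0.4, 0.7, 4.2]
grip_width: 0.384
```

move_arm:
  delta_pos:
    - [0,0,0]
    - [0,0,0]
    - [0,0,0.1]
    - [0,0,0.2]
    - [0,0,0.2]
    - [0,0,0.1]
    - [0,0,0]
    - [0,0,0]
  turn: [0,0,0,0,0,0,0,0]
  hand: [-1,-1,-1,-1,-1,-1,-1,-1]

```text
time_s: 7.12
ee_pos: [0.5295, 0.0232, 0.1043]
eef_rot: [0.0, 1.57, -0.0]
wrist_force: [-0.7, -0.1, -2.1]
grip_width: 0.384
```

```bash
python3 - <<'E'
from h import *
s=r.sense();e=s['ee_pos'];print(e,s['grip_width'],s['wrist_force'])
p,d,m=cap('side','s5')
cv2.imwrite('pics/s5b.png',cv2.resize(p[60:280,180:400,::-1],(590,590)))
E
```

```text
[0.52954924 0.02321436 0.10426152] 0.3839350536597681 [-0.69314321 -0.10500191 -2.0874891 ]
```

View pics/s5b.png

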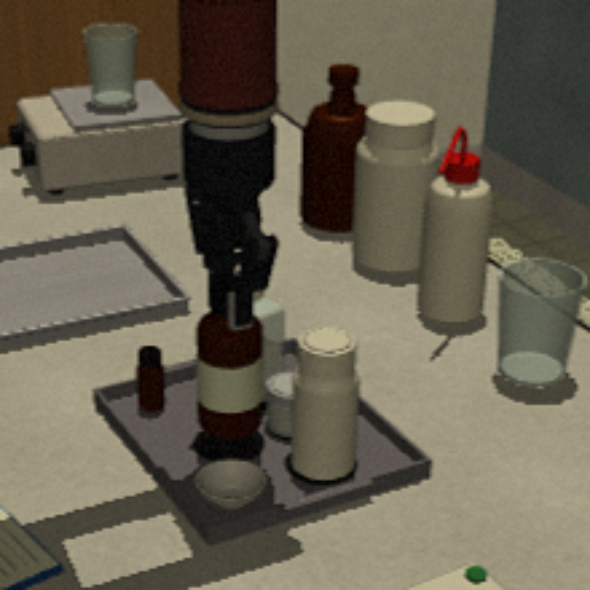

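Amber is held, with width 0.384 (about 33 mm). The return pose for it is ee (0.5296, 0.0234, 0.0803). I carry it to the steel tray near (0.40, 0.387).

move_arm:
  delta_pos:
    - [0,0,0.2]
    - [0,0,0.4]
    - [0,0,0.5]
    - [-0.04,0.1,0.5]
    - [-0.11,0.3,0.3]
    - [-0.18,0.5,0.1]
    - [-0.23,0.65,0]
    - [-0.27,0.75,0]
  turn: [0,0,0,0,0,0,0,0]
  hand: [-1,-1,-1,-1,-1,-1,-1,-1]

```text
time_s: 7.83
ee_pos: [0.4958, 0.1161, 0.1844]
eef_rot: [0.002, 1.57, -0.002]
wrist_force: [1.0, 0.4, -2.4]
grip_width: 0.386
```

move_arm:
  delta_pos:
    - [-0.32,0.9,0]
    - [-0.32,0.9,0]
    - [-0.32,0.9,0]
    - [-0.32,0.9,0]
    - [-0.32,0.9,0]
    - [-0.32,0.9,0]
    - [-0.25,0.7,0]
    - [-0.14,0.4,0]
  turn: [0,0,0,0,0,0,0,0]
  hand: [-1,-1,-1,-1,-1,-1,-1,-1]

```text
time_s: 8.5
ee_pos: [0.4009, 0.3787, 0.1837]
eef_rot: [-0.001, 1.572, 0.003]
wrist_force: [0.6, -0.1, -2.0]
grip_width: 0.38
```

move_arm:
  delta_pos:
    - [-0.08,0.2,0]
    - [-0.03,0.1,0]
    - [0,0,-0.3]
    - [0,0,-0.5]
    - [0,0,-0.6]
    - [0,0,-0.5]
    - [0,0,-0.3]
    - [0,0,-0.1]
  turn: [0,0,0,0,0,0,0,0]
  hand: [-1,-1,-1,-1,-1,-1,-1,-1]

```text
time_s: 9.17
ee_pos: [0.398, 0.3848, 0.0885]
eef_rot: [-0.001, 1.575, -0.004]
wrist_force: [-1.1, -0.4, -1.9]
grip_width: 0.384
```

```bash
python3 - <<'E'
from h import *
s=r.sense();e=s['ee_pos'];print(e,s['grip_width'],s['wrist_force'])
p,d,m=cap('scene','c6')
cv2.imwrite('pics/c6b.png',cv2.resize(p[100:320,320:540,::-1],(590,590)))
E
```

```text
[0.39797635 0.38480474 0.08845835] 0.3842516738806224 [-1.07357351 -0.37524176 -1.91450826]
```

View pics/c6b.png

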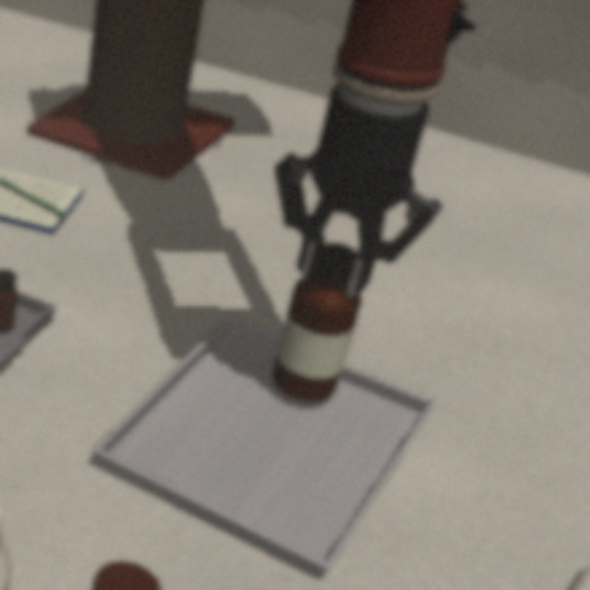

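move_arm:
  delta_pos:
    - [0,0,-0.1]
    - [0,0,-0.08]
    - [0,0,-0.04]
    - [0,0,0]
    - [0,0,0]
    - [0,0,0]
    - [0,0,0]
    - [0,0,0]
  turn: [0,0,0,0,0,0,0,0]
  hand: [-1,-1,-1,-1,-1,-1,-1,-1]

```text
time_s: 9.88
ee_pos: [0.3993, 0.3874, 0.0833]
eef_rot: [0.0, 1.57, 0.0]
wrist_force: [-0.2, 0.1, -1.0]
grip_width: 0.384
```

move_arm:
  delta_pos:
    - [0,0,0]
    - [0,0,0]
    - [0,0,0]
    - [0,0,0]
    - [0,0,0]
    - [0,0,0]
    - [0,0,0]
    - [0,0,0]
  turn: [0,0,0,0,0,0,0,0]
  hand: [-0.2,-0.1,0.1,0.4,0.7,1,1,1]

```text
time_s: 10.55
ee_pos: [0.3993, 0.3873, 0.083]
eef_rot: [0.0, 1.571, -0.0]
wrist_force: [-0.0, 0.3, 0.0]
grip_width: 1.0
```

move_arm:
  delta_pos:
    - [0,0,0.2]
    - [0,0,0.5]
    - [0,0,0.7]
    - [0,0,0.8]
    - [0,0,0.7]
    - [0,0,0.4]
    - [0,0,0.2]
    - [0,0,0]
  turn: [0,0,0,0,0,0,0,0]
  hand: [1,1,1,1,1,1,1,1]

```text
time_s: 11.22
ee_pos: [0.4004, 0.3881, 0.2259]
eef_rot: [0.002, 1.567, 0.002]
wrist_force: [0.4, 0.9, 0.1]
grip_width: 1.002
```

```bash
python3 - <<'E'
from h import *
s=r.sense();e=s['ee_pos'];print(e,s['grip_width'],s['wrist_force'])
p,d,m=cap('scene','c7')
cv2.imwrite('pics/c7b.png',p[:,:,::-1])
E
```

```text
[0.40035185 0.38809977 0.22586271] 1.0023365377997706 [0.41900738 0.8693583  0.10069886]
```

View pics/c7b.png

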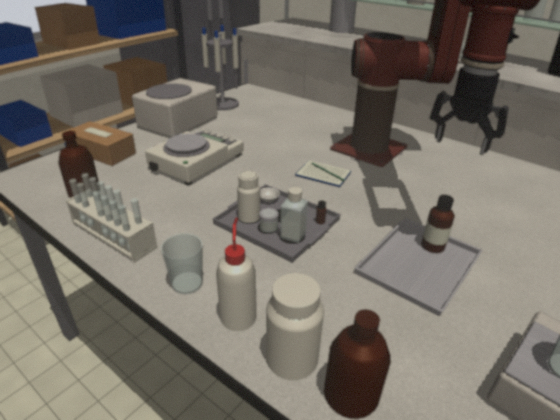

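Amber stands upright in the steel tray at (439,225). Next is the square bottle.

move_arm:
  delta_pos:
    - [0.19,-0.3,0]
    - [0.37,-0.6,0]
    - [0.5,-0.8,0]
    - [0.56,-0.9,0]
    - [0.56,-0.9,0]
    - [0.56,-0.9,0]
    - [0.56,-0.9,0]
    - [0.5,-0.8,0]
  turn: [0,0,0,0,0,0,0,0]
  hand: [1,1,1,1,1,1,1,1]

```text
time_s: 11.93
ee_pos: [0.5493, 0.1433, 0.2205]
eef_rot: [0.0, 1.574, -0.001]
wrist_force: [0.4, 1.2, 0.6]
grip_width: 1.0
```

move_arm:
  delta_pos:
    - [0.36,-0.6,0]
    - [0.25,-0.4,0]
    - [0.12,-0.2,0]
    - [0,0,-0.2]
    - [0,0,-0.3]
    - [0,0,-0.3]
    - [0,0,-0.2]
    - [0,0,0]
  turn: [0,0,0,0,0,0,0,0]
  hand: [1,1,1,1,1,1,1,1]

```text
time_s: 12.6
ee_pos: [0.5763, 0.099, 0.1793]
eef_rot: [-0.001, 1.576, 0.001]
wrist_force: [-0.4, -0.4, 0.3]
grip_width: 0.997
```

```bash
python3 - <<'E'
from h import *
s=r.sense();e=s['ee_pos'];print(e,s['grip_width'],s['wrist_force'])
p,d,m=cap('wrist','w8');print(r.sense()['ee_pos']);P=cloud(d,m);Q=P[d>0]
A={'white':((.5905,-.0405),.126,.025),'square':((.582,.0963),.132,.016)}
for k,(c,h,R) in A.items():
    t=Q[(abs(Q[:,2]-h-.004)<.006)&(np.hypot(Q[:,0]-c[0],Q[:,1]-c[1])<R+.01)]
    if len(t)>5: print(k,len(t),np.median(t[:,2]),t[:,:2].mean(0).round(4),cv2.minEnclosingCircle(np.float32(t[:,:2]*1000)))
E
```

```text
[0.57627215 0.09897395 0.17927009] 0.9967219136466036 [-0.44752469 -0.4011844   0.29823168]
[0.57709961 0.09884628 0.18080901]
white 4372 0.13160128461254395 [ 0.5888 -0.0388] ((590.0377807617188, -41.14030838012695), 25.973262786865234)
square 2032 0.13690609701227263 [0.5804 0.0958] ((581.50830078125, 95.9227523803711), 16.319486618041992)
```

View pics/w8.png

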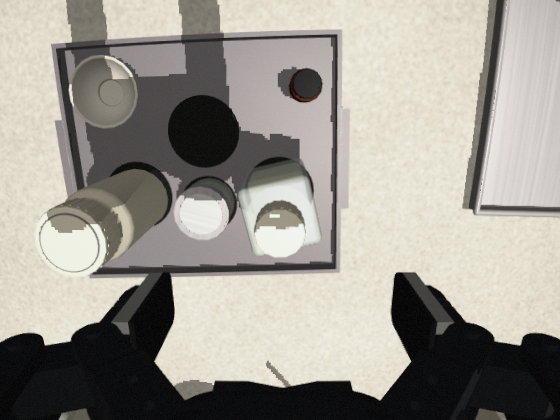

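move_arm:
  delta_pos:
    - [0.06,-0.05,0]
    - [0.04,-0.03,-0.2]
    - [0,0,-0.5]
    - [0,0,-0.6]
    - [0,0,-0.6]
    - [0,0,-0.5]
    - [0,0,-0.25]
    - [0,0,-0.1]
  turn: [0,0,0,0,0,0,0,0]
  hand: [1,1,1,1,1,1,1,1]

```text
time_s: 13.32
ee_pos: [0.5817, 0.0945, 0.071]
eef_rot: [0.0, 1.574, -0.0]
wrist_force: [0.3, -0.2, -0.3]
grip_width: 1.004
```

move_arm:
  delta_pos:
    - [0,0,0]
    - [0,0,0]
    - [0,0,0]
    - [0,0,0]
    - [0,0,0]
    - [0,0,0]
    - [0,0,0]
    - [0,0,0]
  turn: [0,0,0,0,0,0,0,0]
  hand: [1,0.9,0.5,0.2,0,0,0,0]

```text
time_s: 13.98
ee_pos: [0.583, 0.0946, 0.0732]
eef_rot: [0.0, 1.57, -0.0]
wrist_force: [0.5, 0.3, -1.0]
grip_width: 0.503
```

```bash
python3 - <<'E'
from h import *
s=r.sense();e=s['ee_pos'];print(e,s['grip_width'],s['wrist_force'])
p,d,m=cap('wrist','w9');P=cloud(d,m);Q=P[d>0]
A={'white':((.5905,-.0405),.126,.025),'square':((.582,.0963),.132,.016)}
for k,(c,h,R) in A.items():
    t=Q[(abs(Q[:,2]-h-.004)<.006)&(np.hypot(Q[:,0]-c[0],Q[:,1]-c[1])<R+.01)]
    if len(t)>5: print(k,len(t),np.median(t[:,2]),t[:,:2].mean(0).round(4),cv2.minEnclosingCircle(np.float32(t[:,:2]*1000)))
E
```

```text
[0.58297194 0.09458294 0.07320772] 0.5029672219799086 [ 0.4534855   0.32613997 -0.95972488]
white 284 0.1259590230646856 [ 0.595  -0.0173] ((595.1971435546875, -20.017372131347656), 13.201333999633789)
square 7580 0.13689095872379736 [0.5794 0.0965] ((581.40087890625, 96.08031463623047), 25.98293685913086)
```

View pics/w9.png

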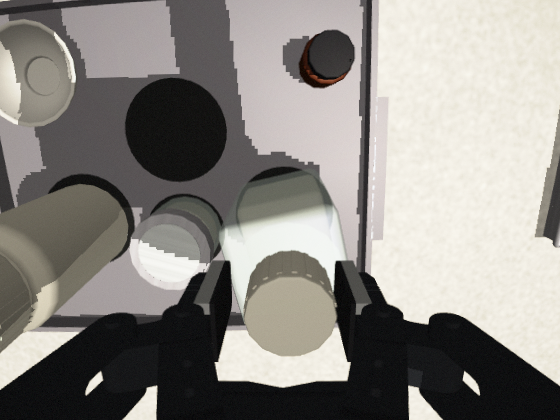

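move_arm:
  delta_pos:
    - [-0.02,0.035,0]
    - [0,0,0]
    - [0,0,0]
    - [0,0,0]
    - [0,0,0]
    - [0,0,0]
    - [0,0,0]
    - [0,0,0]
  turn: [0,0,0,0,0,0,0,0]
  hand: [0,0,0,-0.1,-0.2,-0.4,-0.7,-1]

```text
time_s: 14.7
ee_pos: [0.5822, 0.0962, 0.0732]
eef_rot: [0.0, 1.57, -0.0]
wrist_force: [0.2, 0.9, 1.5]
grip_width: 0.361
```

move_arm:
  delta_pos:
    - [0,0,0]
    - [0,0,0]
    - [0,0,0]
    - [0,0,0]
    - [0,0,0]
    - [0,0,0]
    - [0,0,0]
    - [0,0,0]
  turn: [0,0,0,0,0,0,0,0]
  hand: [-1,-1,-1,-1,-1,-1,-1,-1]

```text
time_s: 15.37
ee_pos: [0.5822, 0.0961, 0.0732]
eef_rot: [0.0, 1.57, -0.0]
wrist_force: [0.4, 2.7, 3.2]
grip_width: 0.355
```

move_arm:
  delta_pos:
    - [0,0,0.1]
    - [0,0,0.2]
    - [0,0,0.3]
    - [0,0,0.5]
    - [0,0,0.6]
    - [0,0,0.5]
    - [0,0,0.3]
    - [0,0,0.1]
  turn: [0,0,0,0,0,0,0,0]
  hand: [-1,-1,-1,-1,-1,-1,-1,-1]

```text
time_s: 16.03
ee_pos: [0.5837, 0.0959, 0.1805]
eef_rot: [0.0, 1.566, -0.0]
wrist_force: [1.1, -0.2, -3.9]
grip_width: 0.361
```

move_arm:
  delta_pos:
    - [-0.07,0.2,0]
    - [-0.14,0.4,0]
    - [-0.21,0.6,0]
    - [-0.28,0.8,0]
    - [-0.3,0.9,0]
    - [-0.3,0.9,0]
    - [-0.3,0.9,0]
    - [-0.28,0.8,0]
  turn: [0,0,0,0,0,0,0,0]
  hand: [-1,-1,-1,-1,-1,-1,-1,-1]

```text
time_s: 16.7
ee_pos: [0.5043, 0.3179, 0.1749]
eef_rot: [-0.001, 1.574, -0.001]
wrist_force: [1.3, -0.4, -2.3]
grip_width: 0.357
```

move_arm:
  delta_pos:
    - [-0.24,0.7,0]
    - [-0.2,0.55,0]
    - [-0.12,0.35,0]
    - [-0.06,0.17,0]
    - [0,0,-0.2]
    - [0,0,-0.3]
    - [0,0,-0.4]
    - [0,0,-0.4]
  turn: [0,0,0,0,0,0,0,0]
  hand: [-1,-1,-1,-1,-1,-1,-1,-1]

```text
time_s: 17.37
ee_pos: [0.4826, 0.3849, 0.1232]
eef_rot: [0.001, 1.571, -0.002]
wrist_force: [0.6, 0.6, -2.8]
grip_width: 0.364
```

move_arm:
  delta_pos:
    - [0,0,-0.4]
    - [0,0,-0.35]
    - [0,0,-0.2]
    - [0,0,-0.1]
    - [0,0,0]
    - [0,0,0]
    - [0,0,0]
    - [0,0,0]
  turn: [0,0,0,0,0,0,0,0]
  hand: [-1,-1,-1,-1,-1,-1,-1,-1]

```text
time_s: 18.03
ee_pos: [0.4829, 0.3873, 0.0843]
eef_rot: [0.001, 1.569, 0.001]
wrist_force: [-0.5, -0.2, -2.8]
grip_width: 0.357
```

move_arm:
  delta_pos:
    - [0,0,-0.1]
    - [0,0,-0.1]
    - [0,0,-0.05]
    - [0,0,-0.03]
    - [0,0,0]
    - [0,0,0]
    - [0,0,0]
    - [0,0,0]
  turn: [0,0,0,0,0,0,0,0]
  hand: [-1,-1,-1,-1,-1,-1,-1,-1]

```text
time_s: 18.7
ee_pos: [0.4822, 0.3869, 0.0722]
eef_rot: [0.001, 1.57, -0.0]
wrist_force: [-1.7, -0.0, 2.3]
grip_width: 0.36
```

In contact (Fz +2.3). I release and rise.

move_arm:
  delta_pos:
    - [0,0,0.02]
    - [0,0,0]
    - [0,0,0]
    - [0,0,0]
    - [0,0,0]
    - [0,0,0]
    - [0,0,0]
    - [0,0,0]
  turn: [0,0,0,0,0,0,0,0]
  hand: [-0.25,-0.2,0,0.3,0.7,1,1,1]

```text
time_s: 19.37
ee_pos: [0.4821, 0.3868, 0.0726]
eef_rot: [0.0, 1.571, -0.0]
wrist_force: [0.8, -0.8, 0.7]
grip_width: 0.996
```

move_arm:
  delta_pos:
    - [0,0,0.2]
    - [0,0,0.5]
    - [0,0,0.7]
    - [0,0,0.8]
    - [0,0,0.7]
    - [0,0,0.5]
    - [0.05,-0.1,0.2]
    - [0.1,-0.3,0]
  turn: [0,0,0,0,0,0,0,0]
  hand: [1,1,1,1,1,1,1,1]

```text
time_s: 20.03
ee_pos: [0.4892, 0.3722, 0.2199]
eef_rot: [0.001, 1.566, 0.004]
wrist_force: [-0.4, -0.3, -0.2]
grip_width: 1.002
```

move_arm:
  delta_pos:
    - [0.15,-0.6,0]
    - [0.2,-0.8,0]
    - [0.25,-0.95,0]
    - [0.25,-0.95,0]
    - [0.25,-0.95,0]
    - [0.25,-0.95,0]
    - [0.25,-0.95,0]
    - [0.25,-0.95,0]
  turn: [0,0,0,0,0,0,0,0]
  hand: [1,1,1,1,1,1,1,1]

```text
time_s: 20.7
ee_pos: [0.5609, 0.0838, 0.2143]
eef_rot: [0.0, 1.574, -0.001]
wrist_force: [0.5, 0.3, -0.0]
grip_width: 1.001
```

move_arm:
  delta_pos:
    - [0.25,-0.95,0]
    - [0.25,-0.95,0]
    - [0.2,-0.8,0]
    - [0.1,-0.45,0]
    - [0.05,-0.25,0]
    - [0,0,0]
    - [0,0,-0.2]
    - [0,0,-0.3]
  turn: [0,0,0,0,0,0,0,0]
  hand: [1,1,1,1,1,1,1,1]

```text
time_s: 21.37
ee_pos: [0.5964, -0.0482, 0.1966]
eef_rot: [-0.0, 1.569, 0.001]
wrist_force: [-0.0, -0.2, -0.6]
grip_width: 1.004
```

```bash
python3 - <<'E'
from h import *
s=r.sense();e=s['ee_pos'];print(e,s['grip_width'],s['wrist_force'])
p,d,m=cap('wrist','w10');print(r.sense()['ee_pos']);P=cloud(d,m);Q=P[d>0]
A={'white':((.5905,-.0405),.126,.025),'jar':((.593,.028),.044,.024)}
for k,(c,h,R) in A.items():
    t=Q[(abs(Q[:,2]-h-.004)<.006)&(np.hypot(Q[:,0]-c[0],Q[:,1]-c[1])<R+.01)]
    if len(t)>5: print(k,len(t),np.median(t[:,2]),t[:,:2].mean(0).round(4),cv2.minEnclosingCircle(np.float32(t[:,:2]*1000)))
p,_,_=cap('scene','c10')
E
```

```text
[ 0.59637954 -0.04823062  0.19661111] 1.0035739615460835 [-0.02618958 -0.23785404 -0.59640228]
[ 0.59440238 -0.04753771  0.19264556]
white 4195 0.1315949422168738 [ 0.5891 -0.0415] ((590.8116455078125, -41.3215446472168), 25.167407989501953)
jar 2278 0.0493692159699468 [0.5936 0.0273] ((594.48291015625, 27.771554946899414), 24.097217559814453)
```

View pics/c10.png

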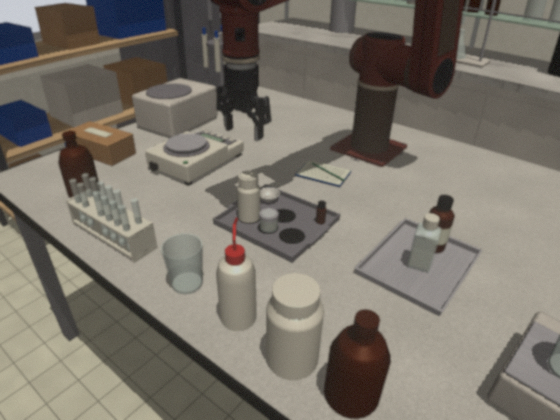

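View pics/w10.png

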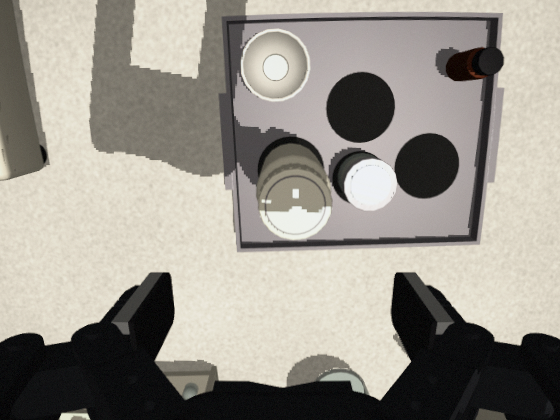

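Square and amber stand in the steel tray. White is at (0.5904, −0.0412) and has not moved. I descend on it.

move_arm:
  delta_pos:
    - [-0.08,0.12,0]
    - [-0.04,0.08,-0.2]
    - [0,0,-0.4]
    - [0,0,-0.6]
    - [0,0,-0.6]
    - [0,0,-0.6]
    - [0,0,-0.4]
    - [0,0,-0.2]
  turn: [0,0,0,0,0,0,0,0]
  hand: [1,1,1,1,1,1,1,1]

```text
time_s: 22.13
ee_pos: [0.5893, -0.0399, 0.0736]
eef_rot: [0.0, 1.575, 0.001]
wrist_force: [-0.2, 0.3, -0.1]
grip_width: 0.999
```

move_arm:
  delta_pos:
    - [0,0,0]
    - [0,0,0]
    - [0,0,0]
    - [0,0,0]
    - [0,0,0]
    - [0,0,0]
    - [0,0,0]
    - [0,0,0]
  turn: [0,0,0,0,0,0,0,0]
  hand: [1,1,0.9,0.8,0.7,0.6,0.6,0.6]

```text
time_s: 22.8
ee_pos: [0.5915, -0.0413, 0.0769]
eef_rot: [0.0, 1.57, -0.001]
wrist_force: [-0.3, -0.4, -0.8]
grip_width: 0.801
```

```bash
python3 - <<'E'
from h import *
s=r.sense();e=s['ee_pos'];print(e,s['grip_width'],s['wrist_force'])
cap('wrist','w11')
E
```

```text
[ 0.59145105 -0.04132089  0.07690199] 0.8010599084052905 [-0.30368617 -0.42425216 -0.84964975]
```

View pics/w11.png

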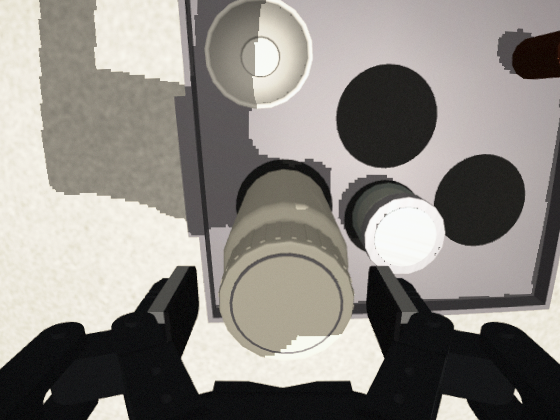

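move_arm:
  delta_pos:
    - [0,0.01,-0.1]
    - [0,0,-0.1]
    - [0,0,-0.05]
    - [0,0,0]
    - [0,0,0]
    - [0,0,0]
    - [0,0,0]
    - [0,0,0]
  turn: [0,0,0,0,0,0,0,0]
  hand: [0.6,0.6,0.6,0.5,0.4,0.2,0,-0.2]

```text
time_s: 23.52
ee_pos: [0.5916, -0.0408, 0.0669]
eef_rot: [0.0, 1.57, -0.0]
wrist_force: [-0.1, 0.8, 0.6]
grip_width: 0.571
```

move_arm:
  delta_pos:
    - [0,0,0]
    - [0,0,0]
    - [0,0,0]
    - [0,0,0]
    - [0,0,0]
    - [0,0,0]
    - [0,0,0]
    - [0,0,0]
  turn: [0,0,0,0,0,0,0,0]
  hand: [-0.5,-1,-1,-1,-1,-1,-1,-1]

```text
time_s: 24.18
ee_pos: [0.5915, -0.0407, 0.0668]
eef_rot: [0.0, 1.57, -0.0]
wrist_force: [0.6, 0.6, 2.1]
grip_width: 0.571
```

move_arm:
  delta_pos:
    - [0,0,0.1]
    - [0,0,0.2]
    - [0,0,0.3]
    - [0,0,0.5]
    - [0,0,0.6]
    - [0,0,0.5]
    - [0,0,0.3]
    - [0,0,0.1]
  turn: [0,0,0,0,0,0,0,0]
  hand: [-1,-1,-1,-1,-1,-1,-1,-1]

```text
time_s: 24.85
ee_pos: [0.5929, -0.0412, 0.1741]
eef_rot: [-0.001, 1.566, -0.001]
wrist_force: [0.2, 0.5, -2.2]
grip_width: 0.572
```

move_arm:
  delta_pos:
    - [-0.02,0.2,0]
    - [-0.03,0.4,0]
    - [-0.04,0.6,0]
    - [-0.05,0.8,0]
    - [-0.06,0.9,0]
    - [-0.06,0.9,0]
    - [-0.06,0.9,0]
    - [-0.06,0.9,0]
  turn: [0,0,0,0,0,0,0,0]
  hand: [-1,-1,-1,-1,-1,-1,-1,-1]

```text
time_s: 25.52
ee_pos: [0.5742, 0.1851, 0.1684]
eef_rot: [0.0, 1.574, -0.001]
wrist_force: [1.0, -0.5, -2.9]
grip_width: 0.574
```

move_arm:
  delta_pos:
    - [-0.06,0.9,0]
    - [-0.06,0.9,0]
    - [-0.06,0.9,0]
    - [-0.06,0.9,0]
    - [-0.04,0.7,0]
    - [-0.03,0.4,0]
    - [-0.02,0.25,0]
    - [0,0.15,0]
  turn: [0,0,0,0,0,0,0,0]
  hand: [-1,-1,-1,-1,-1,-1,-1,-1]

```text
time_s: 26.18
ee_pos: [0.5617, 0.3879, 0.169]
eef_rot: [-0.002, 1.573, -0.0]
wrist_force: [-0.0, -0.2, -2.1]
grip_width: 0.573
```

move_arm:
  delta_pos:
    - [0,0,-0.2]
    - [0,0,-0.4]
    - [0,0,-0.5]
    - [0,0,-0.5]
    - [0,0,-0.4]
    - [0,0,-0.2]
    - [0,0,-0.1]
    - [0,0,0]
  turn: [0,0,0,0,0,0,0,0]
  hand: [-1,-1,-1,-1,-1,-1,-1,-1]

```text
time_s: 26.85
ee_pos: [0.5627, 0.3858, 0.0774]
eef_rot: [0.0, 1.572, -0.002]
wrist_force: [0.4, -0.2, -1.6]
grip_width: 0.572
```

```bash
python3 - <<'E'
from h import *
s=r.sense();e=s['ee_pos'];print(e,s['grip_width'],s['wrist_force'])
cap('scene','c12')
E
```

```text
[0.5626577  0.38577258 0.07741127] 0.5717923555438272 [ 0.40689296 -0.1757091  -1.63462542]
```

View pics/c12.png

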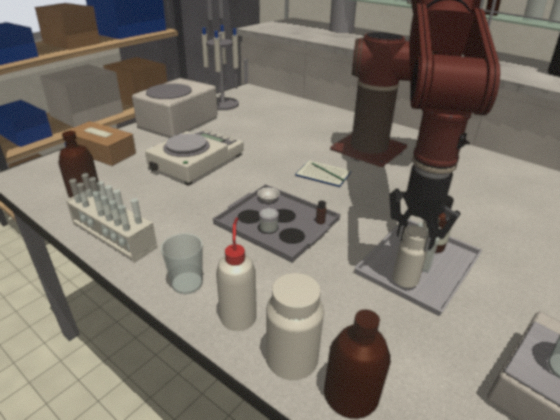

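move_arm:
  delta_pos:
    - [0,0,-0.1]
    - [0,0,-0.1]
    - [0,0,-0.07]
    - [0,0,-0.05]
    - [0,0,0]
    - [0,0,0]
    - [0,0,0]
    - [0,0,0]
  turn: [0,0,0,0,0,0,0,0]
  hand: [-1,-1,-1,-1,-1,-1,-1,-1]

```text
time_s: 27.57
ee_pos: [0.563, 0.3873, 0.0659]
eef_rot: [0.0, 1.571, -0.0]
wrist_force: [-0.0, 0.1, -1.9]
grip_width: 0.57
```

move_arm:
  delta_pos:
    - [0,0,-0.02]
    - [0,0,-0.02]
    - [0,0,0]
    - [0,0,0]
    - [0,0,0]
    - [0,0,0]
    - [0,0,0]
    - [0,0,0]
  turn: [0,0,0,0,0,0,0,0]
  hand: [-1,-1,-1,-1,-1,-1,-1,-1]

```text
time_s: 28.23
ee_pos: [0.5635, 0.3874, 0.0659]
eef_rot: [0.001, 1.569, 0.0]
wrist_force: [-2.4, -1.2, 4.8]
grip_width: 0.568
```

move_arm:
  delta_pos:
    - [0,0,0]
    - [0,0,0]
    - [0,0,0]
    - [0,0,0]
    - [0,0,0]
    - [0,0,0]
    - [0,0,0]
    - [0,0,0]
  turn: [0,0,0,0,0,0,0,0]
  hand: [0.15,0.2,0.4,0.7,1,1,1,1]

```text
time_s: 28.9
ee_pos: [0.5629, 0.3871, 0.064]
eef_rot: [0.0, 1.571, -0.0]
wrist_force: [1.2, -0.8, -0.3]
grip_width: 1.003
```

move_arm:
  delta_pos:
    - [0,0,0.2]
    - [0,0,0.5]
    - [0,0,0.7]
    - [0,0,0.8]
    - [0,0,0.7]
    - [0,0,0.5]
    - [0.01,-0.1,0.2]
    - [0.02,-0.3,0]
  turn: [0,0,0,0,0,0,0,0]
  hand: [1,1,1,1,1,1,1,1]

```text
time_s: 29.57
ee_pos: [0.5653, 0.3727, 0.2118]
eef_rot: [0.001, 1.566, 0.003]
wrist_force: [0.6, 0.0, -0.0]
grip_width: 1.002
```

```bash
python3 - <<'E'
from h import *
s=r.sense();e=s['ee_pos'];print(e,s['grip_width'],s['wrist_force'])
p,d,m=cap('scene','c13')
cv2.imwrite('pics/c13b.png',cv2.resize(p[150:320,330:500,::-1],(590,590)))
E
```

```text
[0.56526981 0.37265579 0.21176098] 1.0017242748020503 [ 0.61990361  0.02992394 -0.01557996]
```

View pics/c13b.png

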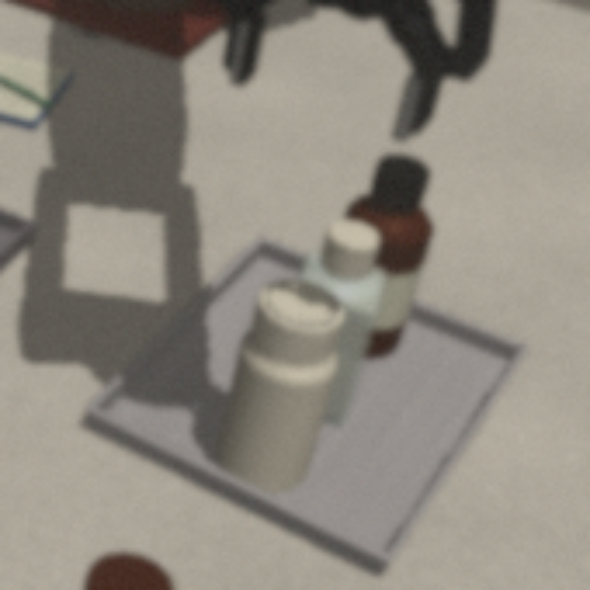

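All three stand in the steel tray. Now the jar.

move_arm:
  delta_pos:
    - [0.05,-0.6,0]
    - [0.07,-0.8,0]
    - [0.08,-0.95,0]
    - [0.08,-0.95,0]
    - [0.08,-0.95,0]
    - [0.08,-0.95,0]
    - [0.08,-0.95,0]
    - [0.08,-0.9,0]
  turn: [0,0,0,0,0,0,0,0]
  hand: [1,1,1,1,1,1,1,1]

```text
time_s: 30.28
ee_pos: [0.5862, 0.0864, 0.2053]
eef_rot: [0.001, 1.575, -0.001]
wrist_force: [0.7, 0.3, 0.6]
grip_width: 0.998
```

move_arm:
  delta_pos:
    - [0.08,-0.7,0]
    - [0.05,-0.5,-0.2]
    - [0.03,-0.3,-0.5]
    - [0,0,-0.6]
    - [0,0,-0.6]
    - [0,0,-0.5]
    - [0,0,-0.3]
    - [0,0,0]
  turn: [0,0,0,0,0,0,0,0]
  hand: [1,1,1,1,1,1,1,1]

```text
time_s: 30.95
ee_pos: [0.5903, 0.0289, 0.0947]
eef_rot: [0.001, 1.58, -0.0]
wrist_force: [-0.6, 0.1, 0.5]
grip_width: 1.001
```

move_arm:
  delta_pos:
    - [0,0,0]
    - [0,0,-0.2]
    - [0,0,-0.3]
    - [0,0,-0.3]
    - [0,0,-0.2]
    - [0,0,-0.1]
    - [0,0,0]
    - [0,0,0]
  turn: [0,0,0,0,0,0,0,0]
  hand: [1,1,1,1,1,1,1,0.9]

```text
time_s: 31.62
ee_pos: [0.5943, 0.0292, 0.0559]
eef_rot: [0.0, 1.571, -0.0]
wrist_force: [0.0, 0.2, 0.6]
grip_width: 0.953
```

```bash
python3 - <<'E'
from h import *
s=r.sense();e=s['ee_pos'];print(e,s['grip_width'],s['wrist_force'],s['joint_pos'])
cap('wrist','w14');s=r.sense();print(s['ee_pos'])
E
```

```text
[0.59432859 0.02924679 0.05588268] 0.9529277212968253 [0.02817102 0.17889423 0.55068531] [-8.32984717e-02  2.94257068e-01  1.72550191e+00 -1.57878505e-05
  1.12243760e+00 -1.65376861e+00]
[0.59475641 0.02920222 0.05641224]
```

View pics/w14.png

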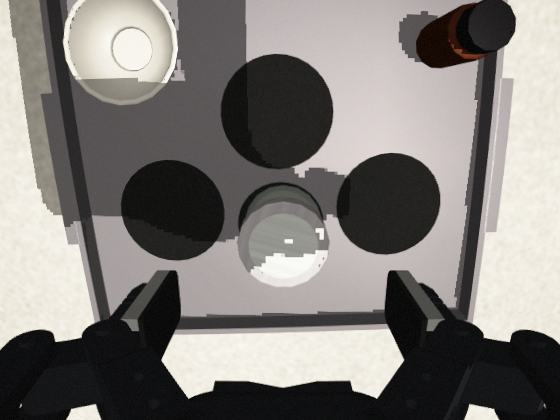

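move_arm:
  delta_pos:
    - [0,-0.01,-0.1]
    - [0,0,-0.25]
    - [0,0,-0.35]
    - [0,0,-0.4]
    - [0,0,-0.35]
    - [0,0,-0.2]
    - [0,0,-0.08]
    - [0,0,0]
  turn: [0,0,0,0,0,0,0,0]
  hand: [0.9,0.9,0.9,0.9,0.9,0.9,0.9,0.9]
  newtons: 30

```text
time_s: 32.33
ee_pos: [0.5934, 0.0289, -0.0146]
eef_rot: [0.0, 1.573, -0.0]
wrist_force: [0.1, -0.5, 0.5]
grip_width: 0.953
```

move_arm:
  delta_pos:
    - [0,0,0]
    - [0,0,0]
    - [0,0,0]
    - [0,0,0]
    - [0,0,0]
    - [0,0,0]
    - [0,0,0]
    - [0,0,0]
  turn: [0,0,0,0,0,0,0,0]
  hand: [0.8,0.7,0.6,0.6,0.6,0.6,0.6,0.6]

```text
time_s: 33.0
ee_pos: [0.5945, 0.0288, -0.0129]
eef_rot: [0.0, 1.571, -0.0]
wrist_force: [-0.7, 0.8, -0.1]
grip_width: 0.801
```

```bash
python3 - <<'E'
from h import *
s=r.sense();e=s['ee_pos'];print(e,s['grip_width'],s['wrist_force'])
cap('wrist','w15');p,d,m=cap('side','s15');cv2.imwrite('pics/s15b.png',cv2.resize(p[100:280,200:380,::-1],(590,590)))
E
```

```text
[ 0.59454658  0.0287747  -0.01288475] 0.8013189700032991 [-0.70689843  0.81451892 -0.14217972]
```

View pics/w15.png

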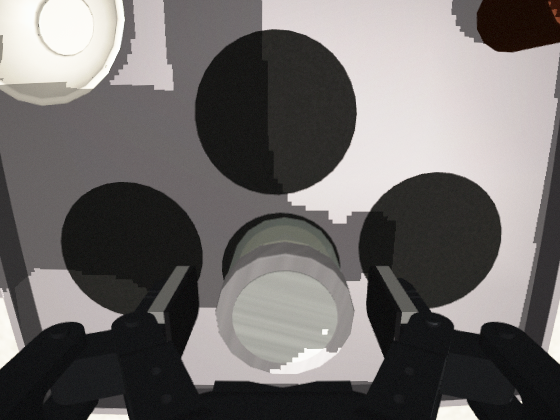

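View pics/s15b.png

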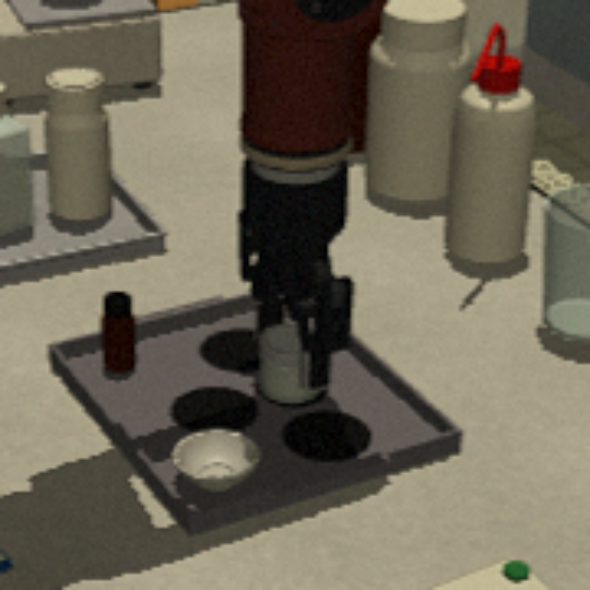

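move_arm:
  delta_pos:
    - [0,0,0]
    - [0,0,0]
    - [0,0,0]
    - [0,0,0]
    - [0,0,0]
    - [0,0,0]
    - [0,0,0]
    - [0,0,0]
  turn: [0,0,0,0,0,0,0,0]
  hand: [0.5,0.4,0.3,0.2,0,-0.3,-0.6,-1]
  newtons: 35

```text
time_s: 33.77
ee_pos: [0.5947, 0.0288, -0.0128]
eef_rot: [0.0, 1.57, -0.0]
wrist_force: [0.1, -0.3, 2.6]
grip_width: 0.55
```

move_arm:
  delta_pos:
    - [0,0,0]
    - [0,0,0]
    - [0,0,0.1]
    - [0,0,0.2]
    - [0,0,0.4]
    - [0,0,0.5]
    - [0,0,0.6]
    - [0,0,0.6]
  turn: [0,0,0,0,0,0,0,0]
  hand: [-1,-1,-1,-1,-1,-1,-1,-1]

```text
time_s: 34.43
ee_pos: [0.5937, 0.0288, 0.0838]
eef_rot: [0.0, 1.572, -0.0]
wrist_force: [1.2, -1.1, -1.4]
grip_width: 0.546
```

move_arm:
  delta_pos:
    - [0,0,0.6]
    - [0,0,0.5]
    - [0,0,0.3]
    - [0,0,0.1]
    - [0,0,0]
    - [0,0,0]
    - [0,0,0]
    - [0,0,0]
  turn: [0,0,0,0,0,0,0,0]
  hand: [-1,-1,-1,-1,-1,-1,-1,-1]

```text
time_s: 35.1
ee_pos: [0.5934, 0.0289, 0.1411]
eef_rot: [0.001, 1.574, -0.0]
wrist_force: [-0.8, -0.8, -0.7]
grip_width: 0.549
```

```bash
python3 - <<'E'
from h import *
s=r.sense();e=s['ee_pos'];print(e,s['grip_width'],s['wrist_force'])
cap('wrist','w16')
E
```

```text
[0.59335566 0.02888908 0.14113114] 0.5493459854558916 [-0.78637636 -0.84730306 -0.73228718]
```

View pics/w16.png

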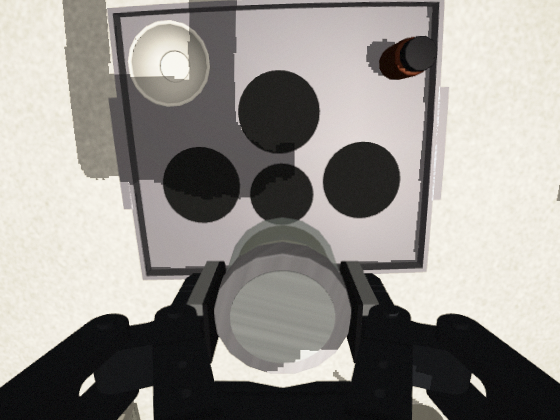

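The jar is held level. I carry it to the pan centre, measured at (0.500, −0.3815); the release ee z is about 0.0712.

move_arm:
  delta_pos:
    - [-0.05,-0.2,0]
    - [-0.1,-0.4,0]
    - [-0.14,-0.6,0]
    - [-0.18,-0.8,0]
    - [-0.2,-0.9,0]
    - [-0.2,-0.9,0]
    - [-0.2,-0.9,0]
    - [-0.2,-0.9,0]
  turn: [0,0,0,0,0,0,0,0]
  hand: [-1,-1,-1,-1,-1,-1,-1,-1]

```text
time_s: 35.82
ee_pos: [0.5426, -0.1972, 0.1427]
eef_rot: [0.0, 1.571, -0.0]
wrist_force: [1.0, -1.0, -0.8]
grip_width: 0.55
```

move_arm:
  delta_pos:
    - [-0.2,-0.9,0]
    - [-0.2,-0.9,0]
    - [-0.2,-0.8,0]
    - [-0.2,-0.75,0]
    - [-0.13,-0.55,0]
    - [-0.1,-0.4,0]
    - [-0.05,-0.25,0]
    - [0,-0.1,0]
  turn: [0,0,0,0,0,0,0,0]
  hand: [-1,-1,-1,-1,-1,-1,-1,-1]

```text
time_s: 36.48
ee_pos: [0.4997, -0.3825, 0.1426]
eef_rot: [0.002, 1.571, -0.001]
wrist_force: [-0.0, -0.3, -0.9]
grip_width: 0.542
```

move_arm:
  delta_pos:
    - [0,0,-0.1]
    - [0,0,-0.2]
    - [0,0,-0.3]
    - [0,0,-0.3]
    - [0,0,-0.3]
    - [0,0,-0.2]
    - [0,0,-0.1]
    - [0,0,0]
  turn: [0,0,0,0,0,0,0,0]
  hand: [-1,-1,-1,-1,-1,-1,-1,-1]

```text
time_s: 37.15
ee_pos: [0.4997, -0.3802, 0.081]
eef_rot: [0.002, 1.573, 0.002]
wrist_force: [0.7, -0.2, -1.0]
grip_width: 0.547
```

```bash
python3 - <<'E'
from h import *
s=r.sense();e=s['ee_pos'];print(e,s['grip_width'],s['wrist_force'],s['joint_pos'])
cap('wrist','w17');p,d,m=cap('side','s17');s=r.sense();print(s['ee_pos']);cv2.imwrite('pics/s17b.png',cv2.resize(p[220:420,220:440,::-1],(660,600)))
E
```

```text
[ 0.49971438 -0.38015154  0.08098201] 0.5471444288670361 [ 0.70342211 -0.24141823 -0.95220941] [-7.75843030e-01  3.37199159e-01  1.61876624e+00 -1.44649438e-05
  1.18870949e+00 -2.34657153e+00]
[ 0.50063218 -0.38129151  0.08304389]
```

View pics/w17.png

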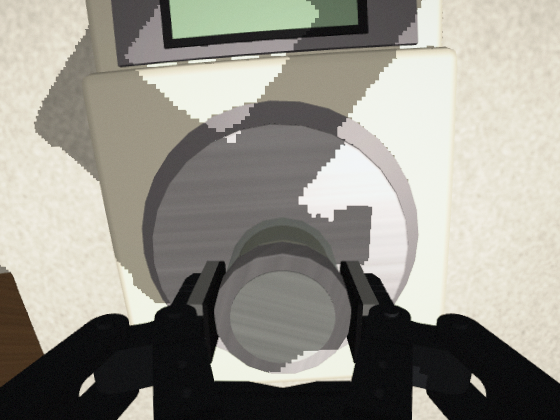

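View pics/s17b.png

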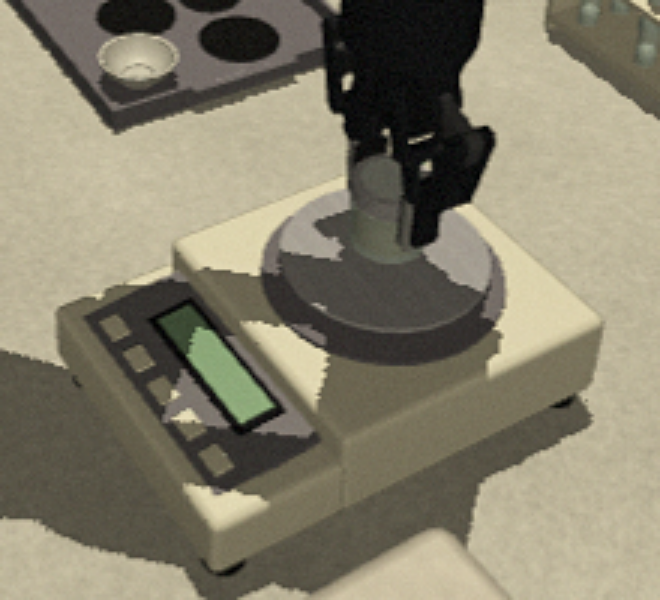

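move_arm:
  delta_pos:
    - [0,0,-0.1]
    - [0,0,-0.1]
    - [0,0,-0.06]
    - [0,0,-0.04]
    - [0,0,0]
    - [0,0,0]
    - [0,0,0]
    - [0,0,0]
  turn: [0,0,0,0,0,0,0,0]
  hand: [-1,-1,-1,-1,-1,-1,-1,-1]

```text
time_s: 37.92
ee_pos: [0.5005, -0.3813, 0.0712]
eef_rot: [0.0, 1.571, -0.0]
wrist_force: [-0.8, 0.3, 2.1]
grip_width: 0.547
```

Contact (Fz −1 → +2.1). I release and rise.

move_arm:
  delta_pos:
    - [0,0,0.02]
    - [0,0,0]
    - [0,0,0]
    - [0,0,0]
    - [0,0,0]
    - [0,0,0]
    - [0,0,0]
    - [0,0,0]
  turn: [0,0,0,0,0,0,0,0]
  hand: [0.1,0.15,0.2,0.4,0.7,1,1,1]

```text
time_s: 38.58
ee_pos: [0.5005, -0.3812, 0.0718]
eef_rot: [0.0, 1.571, -0.0]
wrist_force: [-0.5, -0.0, -0.6]
grip_width: 1.001
```

move_arm:
  delta_pos:
    - [0,0,0.2]
    - [0,0,0.4]
    - [0,0,0.6]
    - [0,0,0.7]
    - [0,0,0.7]
    - [0,0,0.6]
    - [0,0,0.3]
    - [0,0,0.1]
  turn: [0,0,0,0,0,0,0,0]
  hand: [1,1,1,1,1,1,1,1]

```text
time_s: 39.25
ee_pos: [0.5017, -0.3824, 0.2196]
eef_rot: [-0.003, 1.567, -0.003]
wrist_force: [-0.7, 0.2, -0.3]
grip_width: 1.001
```

```bash
python3 - <<'E'
from h import *
s=r.sense();e=s['ee_pos'];print(e,s['grip_width'],s['wrist_force'])
p,d,m=cap('wrist','w18');P=cloud(d,m);Q=P[d>0];print(r.sense()['ee_pos'])
for nm,z,R in [('jar',.132,.024),('pan',.088,.062)]:
    t=Q[(abs(Q[:,2]-z)<.006)&(np.hypot(Q[:,0]-.5,Q[:,1]+.381)<R+.012)]
    print(nm,len(t),np.median(t[:,2]),cv2.minEnclosingCircle(np.float32(t[:,:2]*1000)))
E
```

```text
[ 0.50168325 -0.38235826  0.21957326] 1.0006413837474506 [-0.6822397   0.16913502 -0.26038259]
[ 0.50128013 -0.38197809  0.21828442]
jar 3280 0.13344315094468637 ((500.40576171875, -382.7391052246094), 23.898353576660156)
pan 12968 0.08905200689804141 ((498.81475830078125, -382.683837890625), 62.006710052490234)
```

View pics/w18.png

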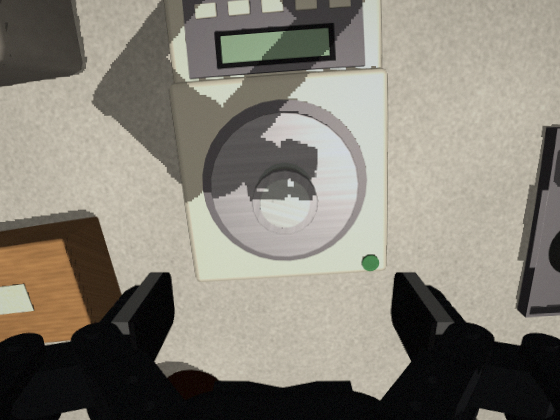

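The jar is 1.6 mm from the pan centre and free. Now the bottles go back, white first (its pickup pose was ee 0.563, 0.387, 0.066).

move_arm:
  delta_pos:
    - [0.025,0.3,0]
    - [0.05,0.6,0]
    - [0.065,0.8,0]
    - [0.08,0.95,0]
    - [0.08,0.95,0]
    - [0.08,0.95,0]
    - [0.08,0.95,0]
    - [0.08,0.95,0]
  turn: [0,0,0,0,0,0,0,0]
  hand: [1,1,1,1,1,1,1,1]
  newtons: 50

```text
time_s: 39.97
ee_pos: [0.5203, -0.1201, 0.2131]
eef_rot: [0.002, 1.575, 0.001]
wrist_force: [0.0, -0.2, -1.4]
grip_width: 1.002
```

move_arm:
  delta_pos:
    - [0.08,0.95,0]
    - [0.08,0.95,0]
    - [0.08,0.95,0]
    - [0.08,0.95,0]
    - [0.08,0.95,0]
    - [0.08,0.95,0]
    - [0.08,0.95,0]
    - [0.08,0.95,0]
  turn: [0,0,0,0,0,0,0,0]
  hand: [1,1,1,1,1,1,1,1]

```text
time_s: 40.63
ee_pos: [0.5454, 0.1831, 0.2131]
eef_rot: [-0.0, 1.575, -0.0]
wrist_force: [0.0, 0.2, -0.9]
grip_width: 0.999
```

move_arm:
  delta_pos:
    - [0.08,0.95,0]
    - [0.08,0.95,0]
    - [0.08,0.95,0]
    - [0.06,0.8,0]
    - [0.05,0.6,0]
    - [0.03,0.45,0]
    - [0,0.3,0]
    - [0,0.15,0]
  turn: [0,0,0,0,0,0,0,0]
  hand: [1,1,1,1,1,1,1,1]

```text
time_s: 41.3
ee_pos: [0.5609, 0.3881, 0.2131]
eef_rot: [-0.002, 1.575, -0.0]
wrist_force: [0.1, -0.4, 0.7]
grip_width: 1.002
```

move_arm:
  delta_pos:
    - [0,0,0]
    - [0,0,-0.2]
    - [0,0,-0.4]
    - [0,0,-0.6]
    - [0,0,-0.5]
    - [0,0,-0.4]
    - [0,0,-0.2]
    - [0,0,0]
  turn: [0,0,0,0,0,0,0,0]
  hand: [1,1,1,1,1,1,1,1]

```text
time_s: 41.97
ee_pos: [0.5614, 0.3846, 0.1206]
eef_rot: [-0.001, 1.575, -0.003]
wrist_force: [-0.2, -0.1, -0.4]
grip_width: 1.0
```

```bash
python3 - <<'E'
from h import *
s=r.sense();e=s['ee_pos'];print(e,s['grip_width'],s['wrist_force'])
p,d,m=cap('wrist','w19');P=cloud(d,m);Q=P[d>0];print(r.sense()['ee_pos'])
for k,c,h,R in [('white',(.5625,.387),.126,.025),('square',(.481,.387),.132,.016),('amber',(.3985,.387),.14,.017)]:
    t=Q[(abs(Q[:,2]-h-.003)<.006)&(np.hypot(Q[:,0]-c[0],Q[:,1]-c[1])<R+.01)]
    if len(t)>5: print(k,len(t),np.median(t[:,2]),cv2.minEnclosingCircle(np.float32(t[:,:2]*1000)))
E
```

```text
[0.56141019 0.38464865 0.12061495] 0.999907572286502 [-0.20663042 -0.09201397 -0.40939092]
[0.56236853 0.38536141 0.12257502]
white 7960 0.13051281506656182 ((562.7788696289062, 386.9351806640625), 25.31932830810547)
square 4829 0.13597472115878864 ((482.5057678222656, 386.1106262207031), 16.304285049438477)
```

View pics/w19.png

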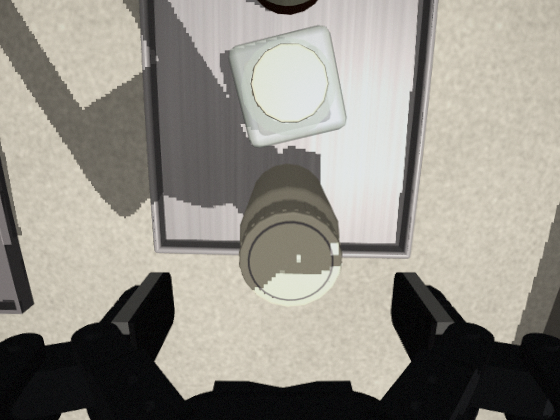

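move_arm:
  delta_pos:
    - [0,0,-0.1]
    - [0,0,-0.25]
    - [0,0,-0.35]
    - [0,0,-0.35]
    - [0,0,-0.25]
    - [0,0,-0.1]
    - [0,0,-0.04]
    - [0,0,0]
  turn: [0,0,0,0,0,0,0,0]
  hand: [1,1,1,1,1,1,0.9,0.8]

```text
time_s: 42.68
ee_pos: [0.5625, 0.3866, 0.0653]
eef_rot: [-0.0, 1.572, -0.001]
wrist_force: [-0.5, 1.2, 0.3]
grip_width: 0.894
```

move_arm:
  delta_pos:
    - [0,0,0]
    - [0,0,0]
    - [0,0,0]
    - [0,0,0]
    - [0,0,0]
    - [0,0,0]
    - [0,0,0]
    - [0,0,0]
  turn: [0,0,0,0,0,0,0,0]
  hand: [0.6,0.5,0.4,0.2,0,-0.4,-1,-1]

```text
time_s: 43.35
ee_pos: [0.5635, 0.3873, 0.0672]
eef_rot: [0.001, 1.569, 0.001]
wrist_force: [-0.8, 1.2, 5.5]
grip_width: 0.568
```

move_arm:
  delta_pos:
    - [0,0,0]
    - [0,0,0.1]
    - [0,0,0.2]
    - [0,0,0.4]
    - [0,0,0.6]
    - [0,0,0.6]
    - [0,0,0.4]
    - [0,0,0.2]
  turn: [0,0,0,0,0,0,0,0]
  hand: [-1,-1,-1,-1,-1,-1,-1,-1]

```text
time_s: 44.02
ee_pos: [0.5638, 0.3871, 0.1691]
eef_rot: [0.001, 1.568, 0.001]
wrist_force: [0.5, 0.3, -2.5]
grip_width: 0.572
```

move_arm:
  delta_pos:
    - [0.02,-0.2,0]
    - [0.03,-0.4,0]
    - [0.04,-0.6,0]
    - [0.05,-0.8,0]
    - [0.06,-0.9,0]
    - [0.06,-0.9,0]
    - [0.06,-0.9,0]
    - [0.06,-0.9,0]
  turn: [0,0,0,0,0,0,0,0]
  hand: [-1,-1,-1,-1,-1,-1,-1,-1]

```text
time_s: 44.68
ee_pos: [0.576, 0.1594, 0.1635]
eef_rot: [-0.0, 1.575, -0.002]
wrist_force: [1.0, 0.3, -2.4]
grip_width: 0.572
```

move_arm:
  delta_pos:
    - [0.06,-0.9,0]
    - [0.06,-0.9,0]
    - [0.06,-0.9,0]
    - [0.06,-0.9,0]
    - [0.04,-0.7,0]
    - [0.03,-0.4,0]
    - [0.02,-0.25,0]
    - [0,-0.14,0]
  turn: [0,0,0,0,0,0,0,0]
  hand: [-1,-1,-1,-1,-1,-1,-1,-1]

```text
time_s: 45.35
ee_pos: [0.5896, -0.0429, 0.1642]
eef_rot: [0.003, 1.574, -0.002]
wrist_force: [-0.1, 1.1, -2.0]
grip_width: 0.567
```

move_arm:
  delta_pos:
    - [0,0,0]
    - [0,0,-0.3]
    - [0,0,-0.5]
    - [0,0,-0.5]
    - [0,0,-0.4]
    - [0,0,-0.2]
    - [0,0,-0.1]
    - [0,0,0]
  turn: [0,0,0,0,0,0,0,0]
  hand: [-1,-1,-1,-1,-1,-1,-1,-1]

```text
time_s: 46.02
ee_pos: [0.5904, -0.0398, 0.0848]
eef_rot: [-0.0, 1.573, 0.001]
wrist_force: [-0.5, -0.2, -3.1]
grip_width: 0.574
```

move_arm:
  delta_pos:
    - [0,0,-0.1]
    - [0,0,-0.05]
    - [0,0,0]
    - [0,0,0]
    - [0,0,0]
    - [0,0,0]
    - [0,0,0]
    - [0,0,0]
  turn: [0,0,0,0,0,0,0,0]
  hand: [-1,-1,-1,-1,-1,-1,-1,-1]

```text
time_s: 46.68
ee_pos: [0.5914, -0.0409, 0.0804]
eef_rot: [0.0, 1.571, -0.0]
wrist_force: [-1.2, 0.1, -3.2]
grip_width: 0.571
```

```bash
python3 - <<'E'
from h import *
s=r.sense();e=s['ee_pos'];print(e,s['grip_width'],s['wrist_force'])
p,d,m=cap('wrist','w20');P=cloud(d,m);Q=P[d>0]
for k,c,h,R in [('white',(.5904,-.0412),.126,.025)]:
    t=Q[(abs(Q[:,2]-e[2]+.0668-h-.004)<.006)&(np.hypot(Q[:,0]-c[0],Q[:,1]-c[1])<R+.002)]
    if len(t)>5: print(k,len(t),np.median(t[:,2]),cv2.minEnclosingCircle(np.float32(t[:,:2]*1000)))
p,d,m=cap('side','s20');cv2.imwrite('pics/s20b.png',cv2.resize(p[100:280,200:380,::-1],(590,590)))
E
```

```text
[ 0.59138443 -0.04091663  0.08037813] 0.5707093385288154 [-1.16403239  0.07870793 -3.17418287]
white 15661 0.14389154534178814 ((590.2315063476562, -41.25164031982422), 26.977590560913086)
```

View pics/s20b.png

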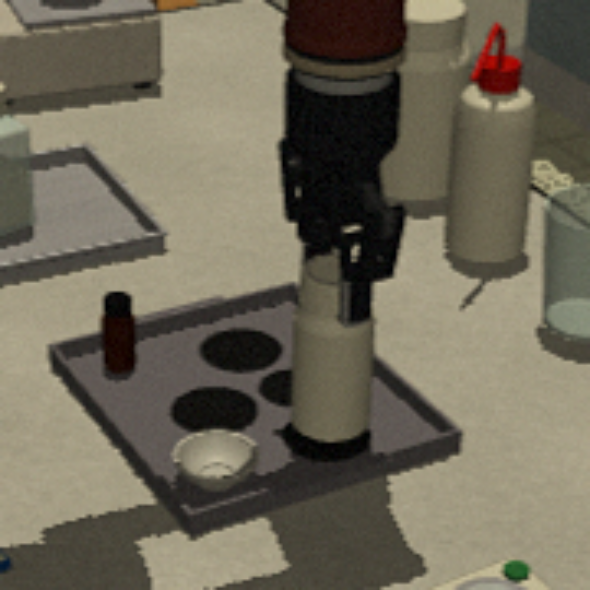

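move_arm:
  delta_pos:
    - [0,0,-0.1]
    - [0,0,-0.1]
    - [0,0,-0.06]
    - [0,0,-0.04]
    - [0,0,-0.02]
    - [0,0,0]
    - [0,0,0]
    - [0,0,0]
  turn: [0,0,0,0,0,0,0,0]
  hand: [-1,-1,-1,-1,-1,-1,-1,-1]

```text
time_s: 47.45
ee_pos: [0.5917, -0.0407, 0.0683]
eef_rot: [0.0, 1.57, -0.0]
wrist_force: [-1.8, 2.2, 6.2]
grip_width: 0.566
```

Contact (Fz +6). I release, rise and check.

move_arm:
  delta_pos:
    - [0,0,0.02]
    - [0,0,0]
    - [0,0,0]
    - [0,0,0]
    - [0,0,0]
    - [0,0,0]
    - [0,0,0]
    - [0,0,0]
  turn: [0,0,0,0,0,0,0,0]
  hand: [0.15,0.2,0.4,0.7,1,1,1,1]

```text
time_s: 48.12
ee_pos: [0.5913, -0.0409, 0.0682]
eef_rot: [0.0, 1.571, -0.0]
wrist_force: [-0.6, 0.3, 0.1]
grip_width: 1.002
```

move_arm:
  delta_pos:
    - [0,0,0.2]
    - [0,0,0.5]
    - [0,0,0.7]
    - [0,0,0.8]
    - [0,0,0.7]
    - [0,0,0.5]
    - [0,0,0.2]
    - [0,0,0]
  turn: [0,0,0,0,0,0,0,0]
  hand: [1,1,1,1,1,1,1,1]

```text
time_s: 48.78
ee_pos: [0.5929, -0.0411, 0.2155]
eef_rot: [-0.001, 1.565, -0.001]
wrist_force: [0.8, -0.7, -0.2]
grip_width: 1.002
```

```bash
python3 - <<'E'
from h import *
s=r.sense();e=s['ee_pos'];print(e,s['grip_width'],s['wrist_force'])
p,d,m=cap('wrist','w21');P=cloud(d,m);Q=P[d>0];print(r.sense()['ee_pos'])
for k,c,h,R in [('white',(.5904,-.0412),.126,.025)]:
    t=Q[(abs(Q[:,2]-h-.004)<.006)&(np.hypot(Q[:,0]-c[0],Q[:,1]-c[1])<R+.01)]
    if len(t)>5: print(k,len(t),np.median(t[:,2]),t[:,:2].mean(0),cv2.minEnclosingCircle(np.float32(t[:,:2]*1000)))
p,d,m=cap('side','s21');cv2.imwrite('pics/s21b.png',cv2.resize(p[100:280,200:380,::-1],(590,590)))
q,_,_=load('side0')
D=np.abs(p.astype(int)-q.astype(int)).sum(2)[170:255,282:320]; print('diff',D.mean())
E
```

```text
[ 0.59290631 -0.04112994  0.21547626] 1.0020278177116144 [ 0.77820161 -0.73815578 -0.18312105]
[ 0.59175382 -0.04090248  0.21298989]
white 3620 0.13162677599964773 [ 0.58949535 -0.04098658] ((591.3317260742188, -41.01692581176758), 25.280580520629883)
diff 49.354798761609906
```

View pics/s21b.png

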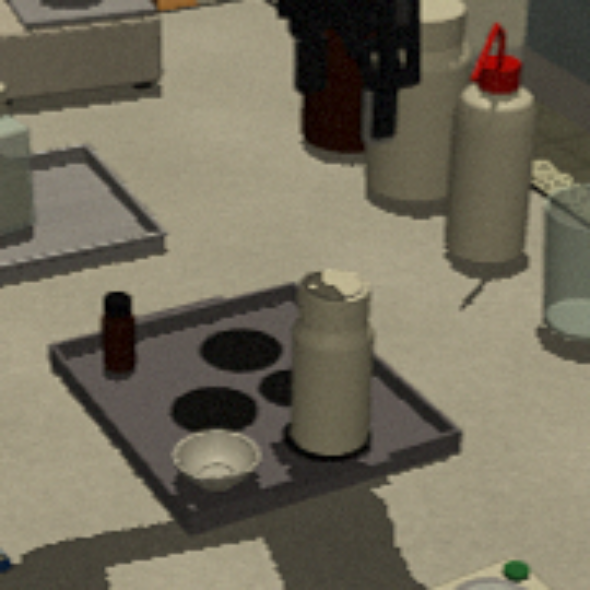

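White is back within about 1 mm. Next is square.

move_arm:
  delta_pos:
    - [-0.08,0.3,0]
    - [-0.13,0.5,0]
    - [-0.18,0.7,0]
    - [-0.23,0.9,0]
    - [-0.24,0.95,0]
    - [-0.24,0.95,0]
    - [-0.24,0.95,0]
    - [-0.24,0.95,0]
  turn: [0,0,0,0,0,0,0,0]
  hand: [1,1,1,1,1,1,1,1]

```text
time_s: 49.55
ee_pos: [0.5257, 0.2093, 0.21]
eef_rot: [-0.0, 1.574, -0.001]
wrist_force: [0.4, -0.0, 0.8]
grip_width: 1.001
```

move_arm:
  delta_pos:
    - [-0.24,0.95,0]
    - [-0.24,0.95,0]
    - [-0.23,0.9,0]
    - [-0.18,0.7,0]
    - [-0.13,0.5,0]
    - [-0.08,0.3,0]
    - [-0.05,0.2,0]
    - [0,0,0]
  turn: [0,0,0,0,0,0,0,0]
  hand: [1,1,1,1,1,1,1,1]

```text
time_s: 50.22
ee_pos: [0.4808, 0.388, 0.2108]
eef_rot: [-0.002, 1.573, 0.0]
wrist_force: [-0.7, -0.3, 0.3]
grip_width: 0.997
```

move_arm:
  delta_pos:
    - [0,0,0]
    - [0,0,-0.2]
    - [0,0,-0.4]
    - [0,0,-0.5]
    - [0,0,-0.4]
    - [0,0,-0.3]
    - [0,0,-0.2]
    - [0,0,0]
  turn: [0,0,0,0,0,0,0,0]
  hand: [1,1,1,1,1,1,1,1]

```text
time_s: 50.88
ee_pos: [0.4813, 0.3857, 0.1298]
eef_rot: [-0.0, 1.574, -0.003]
wrist_force: [0.4, 0.4, -0.3]
grip_width: 1.001
```

```bash
python3 - <<'E'
from h import *
s=r.sense();e=s['ee_pos'];print(e,s['grip_width'],s['wrist_force'])
p,d,m=cap('wrist','w22');P=cloud(d,m);Q=P[d>0];print(r.sense()['ee_pos'])
for k,c,h,R in [('square',(.481,.387),.132,.016),('amber',(.3985,.387),.14,.017)]:
    t=Q[(abs(Q[:,2]-h-.003)<.006)&(np.hypot(Q[:,0]-c[0],Q[:,1]-c[1])<R+.01)]
    if len(t)>5: print(k,len(t),np.median(t[:,2]),t[:,:2].mean(0),cv2.minEnclosingCircle(np.float32(t[:,:2]*1000)))
E
```

```text
[0.48129036 0.38565662 0.12977146] 1.0005818597528413 [ 0.39706614  0.35752359 -0.26347269]
[0.48190244 0.38629698 0.13129582]
square 3254 0.13588105885475216 [0.48076079 0.38617904] ((482.23968505859375, 386.1379089355469), 16.51462173461914)
amber 5458 0.1439833034781607 [0.39836064 0.38635034] ((398.4244079589844, 386.4581298828125), 17.27073860168457)
```

View pics/w22.png

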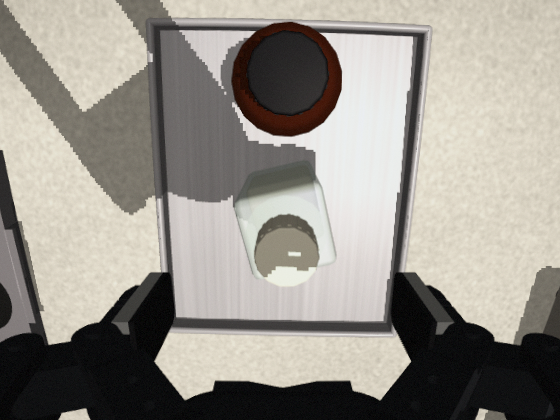

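Aligned. I descend from 0.132 to 0.0725 and grip.

move_arm:
  delta_pos:
    - [0,0,-0.1]
    - [0,0,-0.25]
    - [0,0,-0.35]
    - [0,0,-0.35]
    - [0,0,-0.25]
    - [0,0,-0.12]
    - [0,0,-0.06]
    - [0,0,0]
  turn: [0,0,0,0,0,0,0,0]
  hand: [1,1,1,1,1,0.9,0.7,0.5]

```text
time_s: 51.6
ee_pos: [0.4816, 0.3869, 0.0719]
eef_rot: [-0.0, 1.572, -0.001]
wrist_force: [-0.3, 0.6, -0.1]
grip_width: 0.752
```

move_arm:
  delta_pos:
    - [0,0,0]
    - [0,0,0]
    - [0,0,0]
    - [0,0,0]
    - [0,0,0]
    - [0,0,0]
    - [0,0,0]
    - [0,0,0]
  turn: [0,0,0,0,0,0,0,0]
  hand: [0.3,0.1,0,-0.1,-0.2,-0.4,-0.7,-1]

```text
time_s: 52.27
ee_pos: [0.4825, 0.3875, 0.0736]
eef_rot: [0.001, 1.57, 0.0]
wrist_force: [0.1, 1.2, 3.3]
grip_width: 0.36
```

move_arm:
  delta_pos:
    - [0,0,0]
    - [0,0,0]
    - [0,0,0.1]
    - [0,0,0.3]
    - [0,0,0.5]
    - [0,0,0.6]
    - [0,0,0.6]
    - [0,0,0.4]
  turn: [0,0,0,0,0,0,0,0]
  hand: [-1,-1,-1,-1,-1,-1,-1,-1]

```text
time_s: 52.93
ee_pos: [0.4824, 0.3872, 0.1756]
eef_rot: [0.001, 1.57, 0.0]
wrist_force: [0.2, 0.4, -2.7]
grip_width: 0.359
```

move_arm:
  delta_pos:
    - [0.07,-0.2,0]
    - [0.14,-0.4,0]
    - [0.21,-0.6,0]
    - [0.28,-0.8,0]
    - [0.3,-0.9,0]
    - [0.3,-0.9,0]
    - [0.3,-0.9,0]
    - [0.28,-0.8,0]
  turn: [0,0,0,0,0,0,0,0]
  hand: [-1,-1,-1,-1,-1,-1,-1,-1]

```text
time_s: 53.6
ee_pos: [0.5564, 0.1641, 0.1713]
eef_rot: [-0.0, 1.574, -0.002]
wrist_force: [0.9, -0.4, -2.8]
grip_width: 0.36
```

move_arm:
  delta_pos:
    - [0.24,-0.7,0]
    - [0.18,-0.5,0]
    - [0.11,-0.3,0]
    - [0.07,-0.2,0]
    - [0.02,-0.08,-0.1]
    - [0,0,-0.2]
    - [0,0,-0.3]
    - [0,0,-0.4]
  turn: [0,0,0,0,0,0,0,0]
  hand: [-1,-1,-1,-1,-1,-1,-1,-1]

```text
time_s: 54.27
ee_pos: [0.5822, 0.0973, 0.1325]
eef_rot: [-0.001, 1.57, 0.001]
wrist_force: [0.6, -0.7, -3.6]
grip_width: 0.361
```

move_arm:
  delta_pos:
    - [0,0,-0.4]
    - [0,0,-0.35]
    - [0,0,-0.25]
    - [0,0,-0.1]
    - [0,0,0]
    - [0,0,0]
    - [0,0,0]
    - [0,0,0]
  turn: [0,0,0,0,0,0,0,0]
  hand: [-1,-1,-1,-1,-1,-1,-1,-1]

```text
time_s: 54.93
ee_pos: [0.583, 0.0961, 0.0902]
eef_rot: [0.0, 1.569, -0.0]
wrist_force: [-0.1, -0.2, -2.5]
grip_width: 0.364
```

move_arm:
  delta_pos:
    - [-0.01,0,-0.1]
    - [0,0,-0.12]
    - [0,0,-0.08]
    - [0,0,-0.04]
    - [0,0,-0.02]
    - [0,0,0]
    - [0,0,0]
    - [0,0,0]
  turn: [0,0,0,0,0,0,0,0]
  hand: [-1,-1,-1,-1,-1,-1,-1,-1]

```text
time_s: 55.6
ee_pos: [0.5818, 0.096, 0.0746]
eef_rot: [0.0, 1.57, -0.0]
wrist_force: [-1.0, 0.3, -1.1]
grip_width: 0.362
```

move_arm:
  delta_pos:
    - [0.01,0,-0.02]
    - [0,0,0]
    - [0,0,0]
    - [0,0,0]
    - [0,0,0]
    - [0,0,0]
    - [0,0,0]
    - [0,0,0]
  turn: [0,0,0,0,0,0,0,0]
  hand: [-1,-1,-1,-1,-1,-1,-1,-1]

```text
time_s: 56.27
ee_pos: [0.5825, 0.096, 0.0747]
eef_rot: [0.0, 1.57, -0.0]
wrist_force: [-2.6, 0.5, 5.2]
grip_width: 0.358
```

move_arm:
  delta_pos:
    - [0,0,0]
    - [0,0,0]
    - [0,0,0]
    - [0,0,0]
    - [0,0,0]
    - [0,0,0]
    - [0,0,0]
    - [0,0,0]
  turn: [0,0,0,0,0,0,0,0]
  hand: [-0.25,-0.2,0,0.3,0.7,1,1,1]

```text
time_s: 56.93
ee_pos: [0.5821, 0.0959, 0.0737]
eef_rot: [0.0, 1.571, -0.0]
wrist_force: [0.5, -0.5, 0.1]
grip_width: 0.999
```

move_arm:
  delta_pos:
    - [0,0,0.2]
    - [0,0,0.5]
    - [0,0,0.7]
    - [0,0,0.8]
    - [0,0,0.7]
    - [0,0,0.5]
    - [0,0,0.2]
    - [0,0,0]
  turn: [0,0,0,0,0,0,0,0]
  hand: [1,1,1,1,1,1,1,1]

```text
time_s: 57.6
ee_pos: [0.5837, 0.096, 0.2211]
eef_rot: [0.0, 1.565, -0.0]
wrist_force: [-0.1, 0.2, 0.8]
grip_width: 1.0
```

```bash
python3 - <<'E'
from h import *
s=r.sense();e=s['ee_pos'];print(e,s['grip_width'],s['wrist_force'])
p,d,m=cap('wrist','w23');P=cloud(d,m);Q=P[d>0];print(r.sense()['ee_pos'])
for k,c,h,R in [('white',(.5904,-.0412),.126,.025),('square',(.581,.0955),.132,.016)]:
    t=Q[(abs(Q[:,2]-h-.004)<.006)&(np.hypot(Q[:,0]-c[0],Q[:,1]-c[1])<R+.01)]
    if len(t)>5: print(k,len(t),np.median(t[:,2]),t[:,:2].mean(0),cv2.minEnclosingCircle(np.float32(t[:,:2]*1000)))
E
```

```text
[0.58372475 0.09602211 0.22107075] 0.9995554012202292 [-0.1287895   0.2220759   0.81577974]
[0.58256939 0.09601509 0.21863855]
white 3361 0.1316536792039725 [ 0.58929418 -0.03903466] ((590.7119140625, -40.74016571044922), 25.41057014465332)
square 1533 0.13708036806862722 [0.58217987 0.09481224] ((583.2380981445312, 94.74664306640625), 16.249671936035156)
```

View pics/w23.png

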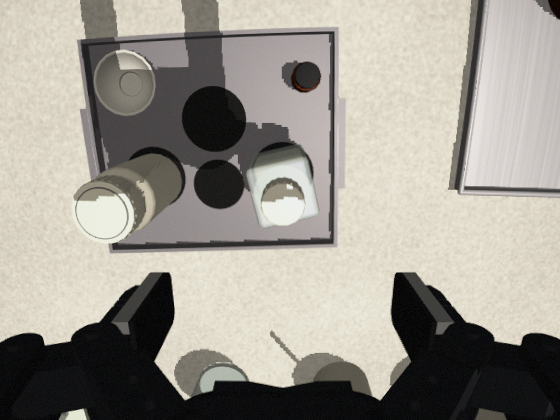

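Square is back within about 1.7 mm. Last is amber.

move_arm:
  delta_pos:
    - [-0.16,0.25,0]
    - [-0.31,0.5,0]
    - [-0.41,0.65,0]
    - [-0.47,0.75,0]
    - [-0.5,0.8,0]
    - [-0.5,0.8,0]
    - [-0.5,0.8,0]
    - [-0.47,0.75,0]
  turn: [0,0,0,0,0,0,0,0]
  hand: [1,1,1,1,1,1,1,1]

```text
time_s: 58.32
ee_pos: [0.446, 0.3093, 0.2152]
eef_rot: [-0.001, 1.575, -0.001]
wrist_force: [1.0, 0.1, -0.1]
grip_width: 0.997
```

move_arm:
  delta_pos:
    - [-0.44,0.7,0]
    - [-0.35,0.55,0]
    - [-0.25,0.4,0]
    - [-0.16,0.25,0]
    - [-0.05,0.08,0]
    - [0,0,-0.2]
    - [0,0,-0.4]
    - [0,0,-0.5]
  turn: [0,0,0,0,0,0,0,0]
  hand: [1,1,1,1,1,1,1,1]

```text
time_s: 58.98
ee_pos: [0.4005, 0.3867, 0.1737]
eef_rot: [0.002, 1.569, -0.0]
wrist_force: [0.4, 0.5, 0.3]
grip_width: 1.001
```

move_arm:
  delta_pos:
    - [0,0,-0.4]
    - [0,0,-0.2]
    - [0,0,0]
    - [0,0,0]
    - [0,0,0]
    - [0,0,0]
    - [0,0,0]
    - [0,0,0]
  turn: [0,0,0,0,0,0,0,0]
  hand: [1,1,1,1,1,1,1,1]

```text
time_s: 59.65
ee_pos: [0.3997, 0.3875, 0.1507]
eef_rot: [0.001, 1.57, 0.001]
wrist_force: [0.8, 0.0, 0.1]
grip_width: 0.999
```

```bash
python3 - <<'E'
from h import *
s=r.sense();e=s['ee_pos'];print(e,s['grip_width'],s['wrist_force'])
p,d,m=cap('wrist','w24');P=cloud(d,m);Q=P[d>0];print(r.sense()['ee_pos'])
for k,c,h,R in [('amber',(.3985,.387),.14,.017)]:
    t=Q[(abs(Q[:,2]-h-.003)<.006)&(np.hypot(Q[:,0]-c[0],Q[:,1]-c[1])<R+.01)]
    if len(t)>5: print(k,len(t),np.median(t[:,2]),t[:,:2].mean(0),cv2.minEnclosingCircle(np.float32(t[:,:2]*1000)))
E
```

```text
[0.39973355 0.38753491 0.15070947] 0.999333372646689 [0.81278875 0.03486649 0.05830949]
[0.39961485 0.38746697 0.15050582]
amber 3217 0.14388688361045687 [0.39683994 0.38652927] ((398.1917419433594, 386.46148681640625), 17.2935733795166)
```

View pics/w24.png

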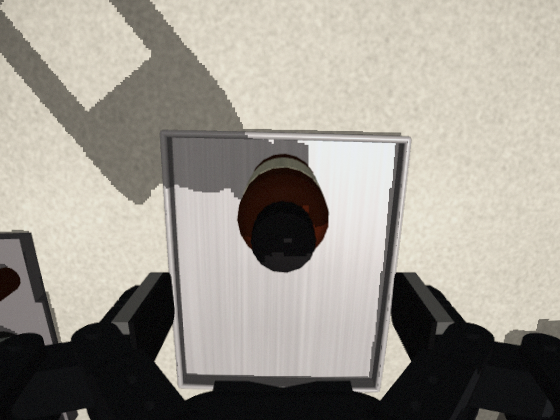

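Aligned. I descend 0.070 m to ee z about 0.080 and grip.

move_arm:
  delta_pos:
    - [-0.01,-0.01,-0.1]
    - [0,0,-0.3]
    - [0,0,-0.4]
    - [0,0,-0.4]
    - [0,0,-0.3]
    - [0,0,-0.18]
    - [0,0,-0.07]
    - [0,0,0]
  turn: [0,0,0,0,0,0,0,0]
  hand: [1,1,1,1,1,0.9,0.7,0.5]

```text
time_s: 60.37
ee_pos: [0.3984, 0.3864, 0.0788]
eef_rot: [-0.001, 1.572, -0.001]
wrist_force: [-0.0, 1.2, -0.2]
grip_width: 0.755
```

move_arm:
  delta_pos:
    - [0,0,0]
    - [0,0,0]
    - [0,0,0]
    - [0,0,0]
    - [0,0,0]
    - [0,0,0]
    - [0,0,0]
    - [0,0,0]
  turn: [0,0,0,0,0,0,0,0]
  hand: [0.3,0.1,0,-0.1,-0.2,-0.4,-0.7,-1]

```text
time_s: 61.03
ee_pos: [0.3994, 0.3873, 0.0806]
eef_rot: [0.001, 1.57, 0.001]
wrist_force: [-0.9, 1.5, 4.2]
grip_width: 0.386
```

move_arm:
  delta_pos:
    - [0,0,0]
    - [0,0,0]
    - [0,0,0.1]
    - [0,0,0.3]
    - [0,0,0.5]
    - [0,0,0.6]
    - [0,0,0.6]
    - [0,0,0.4]
  turn: [0,0,0,0,0,0,0,0]
  hand: [-1,-1,-1,-1,-1,-1,-1,-1]

```text
time_s: 61.7
ee_pos: [0.3992, 0.3868, 0.1824]
eef_rot: [0.001, 1.57, 0.0]
wrist_force: [1.6, 0.7, -2.0]
grip_width: 0.384
```

move_arm:
  delta_pos:
    - [0.07,-0.2,0]
    - [0.14,-0.4,0]
    - [0.22,-0.6,0]
    - [0.29,-0.8,0]
    - [0.32,-0.9,0]
    - [0.32,-0.9,0]
    - [0.32,-0.9,0]
    - [0.32,-0.9,0]
  turn: [0,0,0,0,0,0,0,0]
  hand: [-1,-1,-1,-1,-1,-1,-1,-1]

```text
time_s: 62.37
ee_pos: [0.4779, 0.1602, 0.1783]
eef_rot: [-0.001, 1.573, -0.001]
wrist_force: [-0.3, -0.2, -3.0]
grip_width: 0.382
```

move_arm:
  delta_pos:
    - [0.32,-0.9,0]
    - [0.29,-0.8,0]
    - [0.23,-0.65,0]
    - [0.18,-0.5,0]
    - [0.13,-0.35,0]
    - [0.08,-0.2,0]
    - [0.03,-0.09,0]
    - [0,0,0]
  turn: [0,0,0,0,0,0,0,0]
  hand: [-1,-1,-1,-1,-1,-1,-1,-1]

```text
time_s: 63.03
ee_pos: [0.5287, 0.0227, 0.1789]
eef_rot: [0.001, 1.572, -0.001]
wrist_force: [-0.9, 0.2, -3.0]
grip_width: 0.383
```

move_arm:
  delta_pos:
    - [0,0,-0.2]
    - [0,0,-0.4]
    - [0,0,-0.5]
    - [0,0,-0.5]
    - [0,0,-0.3]
    - [0,0,-0.15]
    - [0,0,-0.05]
    - [0,0,0]
  turn: [0,0,0,0,0,0,0,0]
  hand: [-1,-1,-1,-1,-1,-1,-1,-1]

```text
time_s: 63.7
ee_pos: [0.5292, 0.0236, 0.0957]
eef_rot: [-0.0, 1.571, 0.0]
wrist_force: [0.2, 0.6, -2.0]
grip_width: 0.38
```

move_arm:
  delta_pos:
    - [0,0,0]
    - [0,0,0]
    - [0,0,0]
    - [0,0,0]
    - [0,0,0]
    - [0,0,0]
    - [0,0,0]
    - [0,0,0]
  turn: [0,0,0,0,0,0,0,0]
  hand: [-1,-1,-1,-1,-1,-1,-1,-1]

```text
time_s: 64.37
ee_pos: [0.5293, 0.0231, 0.0958]
eef_rot: [0.0, 1.571, -0.0]
wrist_force: [0.1, -0.3, -2.2]
grip_width: 0.381
```

Contact is expected at ee z about 0.081–0.082. I lower 0.0145 m.

move_arm:
  delta_pos:
    - [0,0.01,-0.1]
    - [0,0,-0.12]
    - [0,0,-0.08]
    - [0,0,-0.04]
    - [0,0,-0.02]
    - [0,0,0]
    - [0,0,0]
    - [0,0,0]
  turn: [0,0,0,0,0,0,0,0]
  hand: [-1,-1,-1,-1,-1,-1,-1,-1]

```text
time_s: 65.03
ee_pos: [0.5294, 0.0236, 0.0817]
eef_rot: [0.0, 1.571, -0.0]
wrist_force: [-1.7, 1.0, 3.7]
grip_width: 0.38
```

move_arm:
  delta_pos:
    - [0,0,0.02]
    - [0,0,0]
    - [0,0,0]
    - [0,0,0]
    - [0,0,0]
    - [0,0,0]
    - [0,0,0]
    - [0,0,0]
  turn: [0,0,0,0,0,0,0,0]
  hand: [-0.2,-0.15,0,0.3,0.7,1,1,1]

```text
time_s: 65.7
ee_pos: [0.5293, 0.0236, 0.0822]
eef_rot: [0.0, 1.571, -0.0]
wrist_force: [-0.5, -0.4, 1.1]
grip_width: 1.004
```

move_arm:
  delta_pos:
    - [0,0,0.2]
    - [0,0,0.5]
    - [0,0,0.8]
    - [0,0,0.9]
    - [0,0,0.8]
    - [0,0,0.5]
    - [0,0,0.3]
    - [0,0,0.2]
  turn: [0,0,0,0,0,0,0,0]
  hand: [1,1,1,1,1,1,1,1]

```text
time_s: 66.37
ee_pos: [0.53, 0.0235, 0.2525]
eef_rot: [0.0, 1.568, -0.001]
wrist_force: [0.2, -0.6, 0.1]
grip_width: 1.002
```

move_arm:
  delta_pos:
    - [0,0,0]
    - [0,0,0]
    - [0,0,0]
    - [0,0,0]
    - [0,0,0]
    - [0,0,0]
    - [0,0,0]
    - [0,0,0]
  turn: [0,0,0,0,0,0,0,0]
  hand: [1,1,1,1,1,1,1,1]

```text
time_s: 67.03
ee_pos: [0.5292, 0.0236, 0.2499]
eef_rot: [0.0, 1.571, -0.0]
wrist_force: [-0.2, -0.6, 0.2]
grip_width: 1.0
```

```bash
python3 - <<'E'
from h import *
s=r.sense();print(s['ee_pos'],s['wrist_force'])
N=cap('wrist','w25'),cap('side','s25'),cap('scene','c25')
A={'amber':((.5285,.0235),.140,.017),'white':((.5905,-.0405),.126,.025),'square':((.582,.0963),.132,.016)}
for f in ['w1','w25','side0','s25','scene0','c25']:
    p,d,m=load(f);Q=cloud(d,m)[d>0]
    for k,(c,h,R) in A.items():
        t=Q[(abs(Q[:,2]-h-.004)<.006)&(np.hypot(Q[:,0]-c[0],Q[:,1]-c[1])<R+.01)]
        (x,y),rr=cv2.minEnclosingCircle(np.float32(t[:,:2]*1000)) ; print(f,k,len(t),np.median(t[:,2]).round(4),t[:,:2].mean(0).round(4),round(x,1),round(y,1),round(rr,1))
def g(f): return cv2.imread('pics/'+f+'.png')[140:270,200:350]
cv2.imwrite('pics/cmp.png',cv2.resize(np.hstack([g('side0'),g('s25')]),(798,346)))
E
```

```text
[0.52918987 0.02359625 0.24991186] [-0.17169434 -0.60666133  0.24984299]
w1 amber 1488 0.1451 [0.5279 0.0233] 528.9 23.4 17.4
w1 white 2554 0.1315 [ 0.5883 -0.0408] 590.2 -41.5 25.6
w1 square 1150 0.1367 [0.58   0.0944] 581.1 94.9 16.4
w25 amber 1494 0.145 [0.5286 0.0227] 529.7 22.6 17.3
w25 white 2564 0.1315 [ 0.5886 -0.0405] 590.3 -41.0 25.6
w25 square 1156 0.1368 [0.5813 0.0935] 582.8 94.3 16.6
side0 amber 115 0.1453 [0.5263 0.0205] 527.9 22.6 19.0
side0 white 240 0.1322 [ 0.5875 -0.045 ] 589.4 -41.7 26.1
side0 square 94 0.1369 [0.5785 0.0928] 580.5 94.3 17.6
s25 amber 118 0.1453 [0.5269 0.0197] 527.2 22.0 18.4
s25 white 239 0.1322 [ 0.5876 -0.0449] 589.4 -40.6 26.5
s25 square 92 0.137 [0.5802 0.092 ] 582.1 93.2 16.9
scene0 amber 96 0.1441 [0.5316 0.0261] 529.0 23.4 18.1
scene0 white 199 0.131 [ 0.5956 -0.0372] 592.8 -39.5 27.0
scene0 square 103 0.1361 [0.585  0.0981] 583.7 96.4 16.5
c25 amber 103 0.1443 [0.5329 0.0256] 528.7 23.8 19.1
c25 white 196 0.131 [ 0.5956 -0.0368] 593.1 -40.2 26.5
c25 square 107 0.1363 [0.5866 0.098 ] 584.6 96.9 16.2
```

View pics/cmp.png

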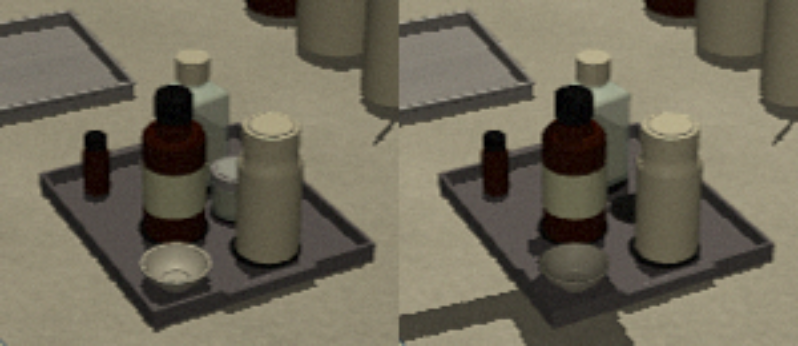

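View pics/w25.png

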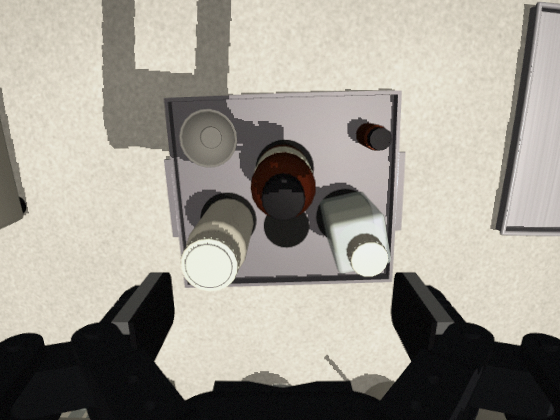

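View pics/s25.png

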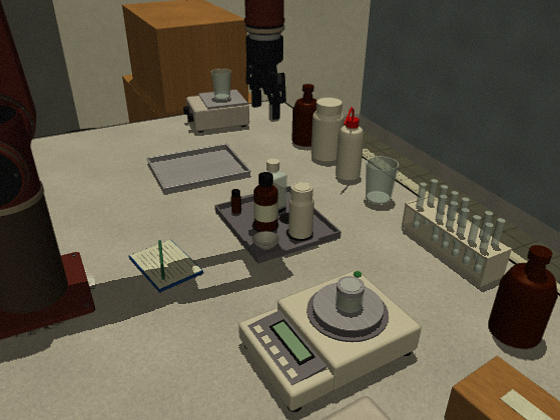

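Before and after agree within about 2 mm in all three cameras. The jar is on the pan (side px 349,295), the vial and dish have not moved, and the arm is clear. I hand in.

```bash
python3 -c "
from rig import r
print(r.hand_in(), r.sense()['time_s'])"
```

```text
the job is handed in; nothing more can be done
the job is handed in; nothing more can be done
```

The job is done and handed in at about 67 s of the 141 s. I moved amber, square and white to the steel tray, set the jar on the balance pan and let go. Then I put white, square and amber back in the reagent tray.

**Last checks**
- **Jar:** it stands free on the pan, about 1.6 mm from the pan's centre in the wrist camera.
- **Bottles:** all three stand upright, each within about 2 mm of where it was in all three cameras. The square one is off the most, by about 1.7 mm.
- **Vial and dish:** they look unmoved in the before and after pictures; I did not measure them.
- **Arm:** the gripper is open and clear of everything.

**What went wrong or disagreed**
- **First grasp of amber:** it missed, and the fingers closed on top of the cap with about 10 N. Amber stayed upright and did not move measurably.
- **Cause:** the fingertips are really about 34 mm above where the reported TCP puts them, as both cameras showed. I corrected every later height for that, and there were no more misses.

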